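Close the split candle mould and clamp it

ROBOT

A 6-joint arm with a two-finger parallel gripper is mounted at the origin on the work surface. World frame = base frame: x ahead of the robot, y to its left, z up, the work surface at z = 0. Lengths are in mm, angles in degrees, forces in N, time in s.
With the tool pointing down it reaches from about 350 to 975 mm from the base axis. Payload 7.1 kg.
Tool frame: the origin (TCP) lies midway between the tips of the shut fingers; the grasp point (between the pads) lies robot.pinch_z behind it (robot.pinch_z is the distance from the TCP to the grasp point, in mm); z points along the fingers, y is the line along which they close (so a half turn about z gives the same grasp; the last joint's range is limited). The gripper opens to 88 mm and grips with 3 to 60 N. Pads are 20 mm wide; open, the fingers measure 115 mm over their backs; the gripper's body (75 mm by 178 mm) begins 61 mm behind the grasp point.
Start: joints at [76.203, 24.242, 93.386, -0, 62.372, -1.089], TCP at [137.46, 609.68, 195.575] pointing down, gripper open.
Joint ranges: [-172.04, 172.04], [-51.8, 120.97], [4.93, 147.93], [-75.15, 255.16], [6.16, 154.13], [-145.62, 145.62]. Speed limits (degrees/s): [136.94, 136.94, 172.46, 180, 180, 180].

INTERFACE

Orientations are given as [roll, pitch, yaw] about the fixed x, y, z axes, in that order (R = Rz(yaw) Ry(pitch) Rx(roll)).
In Python, from rig import sensors, cams, robot gives the robot as it stands. The module is installed in compiled form; this text tells all that it offers.
- The arm moves only by the shell command python3 -m jog 'ROWS'. ROWS is JSON, a list of rows, each a list of 7 numbers: the shift along the tool's x, y, z in mm, then the turn, a rotation vector about the tool's x, y, z in degrees, then the finger opening in mm, from 0 to 87.8. A call has 1 to 8 rows; each row shifts and turns the commanded pose from where the row before left it, along the tool's axes as they then stand; what a row does not reach is not made up. A row lasts 1/10 s, in which the tool goes at most 50 mm and 8.59 degrees, less where a joint would pass 70% of its speed; a pose out of reach is approached as far as the arm can. A call with a gripper value outside its range is refused whole. The fingers move at their own pace and stop on an object; the grip force is fixed at half the most. Time passes only in rows, so rows that do not move let the fingers close. It gives the time, the measured TCP pose, the force, the opening and the grip force at its end, in the units of the state.
- sensors.read_state(): the state, without advancing time (a new reading comes with each control period).
- cams.get_image(name): name is "scene" or "top"; returns a dict with "img" (384x512x3 uint8, red, green, blue), "depth" (384x512 float32, mm along the optical axis (not along the pixel's ray), 0 where there is no reading), "K" (3x3 intrinsics, pixels), "R" (3x3) and "t" (3): a world point X has camera coordinates R X + t. Camera axes: x right, y down, z forward; pixel columns grow to the right and rows downward; lengths in mm; the calibration is good to about 2 mm. A picture is of the moment at which its call begins.
- robot.job_done(): hands the job in; it is judged then, once.
The state is a dict: "time_s": time; "q": joint angles; "qd": joint speeds; "tau": joint torques, N m; "tcp_pos": TCP position; "ee_rot": TCP orientation; "force": force on the tool from outside, world axes, zero at the start; "ft_torque": the same for the moment, N m; "grip_width": opening from 0.0 (shut) to 1.0 (fully open); "grip_force": force on a finger pad.
Only numpy, scipy, OpenCV 4.12 (cv2) and the standard library are available. Lean on these libraries where they do the work, as an engineer would, in place of code of your own. Each camera call takes 0.05 s, during which the arm holds its last target. There are 200 camera calls.

TASK

Get the pillar-candle mould ready for pouring: take its loose front half from the baking tray, stand it on the base plate between the guide rails and slide it fully home against the fixed half so that no gap is left at the joint. Then push the red clamp handle down until it snaps past centre and the rubber pad holds the front half's foot. Go gently, never leaning on the mould or the handle with more than about 2.5 kg, and leave everything else on the table where it is.

Things in the scene. Friction and masses are not known exactly. Their poses are not given: they have to be found in the camera images.
- fixture: Steel base plate bolted to the table, with the fixed mould half and the toggle clamp on it. Origin: on the table top, under the middle of the mould's joint. x: from the clamp to the fixed half, the way the front half slides home; z up. Frame coordinates below are in mm. Plate: x -180..65, y +-55, top z 12. Clamp bracket: x -161..-89, y +-31, up to z 44.
- rear_half: Fixed aluminium mould half, in the fixture's frame x 0..30, y +-31, z 12..92, its joint face at x 0 looking to -x, a bracket behind it to x 52. Origin: bottom middle of its joint face; axes as the fixture's. The polished joint faces bruise if pressed together with more than 25 N; sliding the half home needs only 2 to 4 N.
- rails_mid (a point): Point on the plate midway between the two guide rails (fixture's frame -34, 0, 12; axes as the fixture's). The rails run along x from -65 to -3; their inner feet are at y +-33, they stand 9 mm high and lean outward as a lead-in. The 62 mm wide front half has 1 to 2 mm play on each side.
- front_mid (a point): Loose front mould half, aluminium, about 0.35 kg, upright: block 62 wide (y), 30 deep (x), 80 mm tall, and a foot 25 long, 50 wide, 24 tall on its -x side. This point, a good place to grip across the width, is 16 mm behind its joint face (+x) and 45 above its underside. x points from foot to joint face, z up. Fully home it is at (-16, 0, 57) in the fixture's frame, axes parallel.
- handle (a joint): Turn of the clamp's handle, rad: 0 up, 1.10 down on its stop. At q it stands 1.22 - q above level, leaning to the fixture's -x; it stays where left. The pad meets the foot at about 0.70; the push at the grip peaks at 7 to 11 N near 0.86 and fades to none at 1.00, the centre; past it the handle snaps down by itself. More than 25 N, as when pressing on against the stop, bends the linkage.
- handle_pivot (a point): Axis of the handle's pivot, on the middle plane of the clamp, at (-145, 0, 33) in the fixture's frame; axes as the fixture's. The handle swings in the fixture's x-z plane. The arm's pivot is at (-100, 0, 33).
- handle_grip (a point): Point on the centre line of the round red grip, 88 mm from the pivot. The grip is 18 mm thick and runs from 46 to 108 mm from the pivot. Its x axis lies along the handle, the free end towards -x; its z axis is the side that is pushed to close the clamp.
- pad: Black rubber pad, 16 mm diameter, on the sprung spindle of the clamp's arm; origin under its middle. With the handle up, arm and pad are behind x -75 and below z 112 in the fixture's frame. Clamped, it presses with 30 to 40 N at x -44, on the middle of the foot of a half that is home. It does not push the half home; it holds it where it stands.
- pillar_candle: Finished octagonal candle standing on the tray, 41 mm across, 73 mm tall; origin under its middle. Bystander.
- wick_jar: Glass jar on the tray, 76 mm diameter, 94 mm tall, with a wooden bar across its mouth; origin under its middle. Bystander.
- empty_jar: Open glass jar beside the base plate, 76 mm diameter, 94 mm tall; origin under its middle. Bystander.
- lid_a: Jar lid lying beside the base plate, 71 mm diameter, 13 mm tall. Bystander.
- lid_b: Second jar lid beside the base plate, 71 mm diameter, 13 mm tall. Bystander.
- bubble_candle: Cube-shaped candle of eight wax balls beside the clamp, 57 mm wide and tall; origin under its middle. Bystander.
- blue_bottle: Blue bottle at the far side of the table, 76 mm diameter, 190 mm tall; origin under its middle. Bystander.
There are look-alikes about, which are no part of the job. Leave any blue or yellow look-alike of the part that bears front_mid alone.

How it is judged (in metres and radians):
On the way, in this order (a step that is already met when the one before it is completed fails the run):
1. the front half stands on the plate between the rails, pushed home against the fixed half (gap under 1.5 mm), with the clamp still open (x of front_mid in the frame of fixture between -0.0175 and -0.0145 m and y of front_mid in the frame of fixture between -0.004 and 0.004 m and z of front_mid in the frame of fixture below 0.059 m and angle between the x axis of front_mid and the x axis of fixture, either way round below 0.05 rad and value of joint handle below 0.5 rad), for 0.3 s.
2. the handle is past centre and the pad presses on the foot (value of joint handle above 1.05 rad and contact force between pad and front_half above 15 N), for 0.2 s.
At the end, for the whole second after the job is handed in: The front half stands upright on the plate between the rails, its joint face within 1.5 mm of the fixed half, square to within 0.05 rad; the handle is down past centre (above 1.05 rad) and the pad presses on the foot with more than 15 N; all at rest (all of step 2 and x of front_mid in the frame of fixture between -0.0175 and -0.0145 m and y of front_mid in the frame of fixture between -0.004 and 0.004 m and z of front_mid in the frame of fixture below 0.059 m and angle between the x axis of front_mid and the x axis of fixture, either way round below 0.05 rad and angle between front_mid's own z axis and vertical below 0.04 rad and linear speed of front_half below 0.01 m/s); the robot touches nothing.
It fails at once if the mould's joint faces are pressed together with more than 25 N (contact force between front_half and rear_half above 25 N).
It fails at once if the handle is pushed with more than 25 N (contact force between the fingers and handle above 25 N).
It fails at once if a candle, jar, lid or bottle is moved by more than 20 mm or tipped (distance of any of pillar_candle, wick_jar, empty_jar, lid_a, lid_b, bubble_candle, blue_bottle from where it was at the start of the episode above 0.02 m or angle between any of pillar_candle, wick_jar, empty_jar, bubble_candle, blue_bottle's own z axis and vertical above 0.3 rad).
It also fails if it takes over 72 s, if anything falls off the work surface, if the arm or the gripper's body presses on something with over 40 N, if the wrist force passes 120 N, or if a joint passes its speed limit or range.

## Working session

There is one attempt and no reset: what is moved stays moved. The work goes in short steps, Python scripts to look and compute and a shell command to move; the robot and the scene stay as the last step left them, time stands still between calls to the robot, and variables do not carry over. Pictures are saved under pics/ and viewed, at most 10 in all, crops included, and the job is handed in when it is done.

```bash
mkdir -p pics
python3 - <<'E'
from rig import sensors,cams,robot
import cv2,numpy as np
for n in("scene","top"):
    d=cams.get_image(n); np.savez(f"{n}0.npz",**d); cv2.imwrite(f"pics/{n}0.png",cv2.resize(d["img"][:,:,::-1],(800,600),interpolation=cv2.INTER_CUBIC)); print(n,d["K"].round(1).tolist(),d["R"].round(3).tolist(),d["t"].round(1).tolist())
s=sensors.read_state();print(s,robot.pinch_z)
E
```

```text
scene [[371.8, 0.0, 254.5], [0.0, 371.8, 196.7], [0.0, 0.0, 1.0]] [[0.732, 0.682, -0.009], [0.475, -0.519, -0.71], [-0.489, 0.515, -0.704]] [-566.1, -1.1, 1139.5]
top [[375.8, 0.0, 254.8], [0.0, 375.8, 191.7], [0.0, 0.0, 1.0]] [[0.0, -1.0, 0.001], [-0.999, -0.0, -0.049], [0.049, -0.001, -0.999]] [289.3, 506.6, 1190.9]
{'time_s': 0.1, 'q': array([ 7.62050874e+01,  2.42793144e+01,  9.34263970e+01,  1.60366841e-03,
        6.23716259e+01, -1.08751781e+00]), 'qd': array([ 0.0904757 , -0.04224685, -0.04756485, -0.05703011,  0.0107287 ,
       -0.05213382]), 'tau': array([ 4.05694018e-04, -5.45612347e+01, -2.74327433e+01,  6.45856373e-02,
        1.88486598e-02, -6.82570885e-06]), 'tcp_pos': array([137.31126514, 609.18692931, 194.89200024]), 'ee_rot': array([-1.79922704e+02, -2.88738117e-03,  1.67291859e+02]), 'force': array([-0.46239153,  0.36994292,  0.41446556]), 'ft_torque': array([-0.02802967, -0.01734897,  0.05485577]), 'grip_force': 0.0, 'grip_width': 0.9968909508337159} 18.700000000000003
```

View pics/scene0.png

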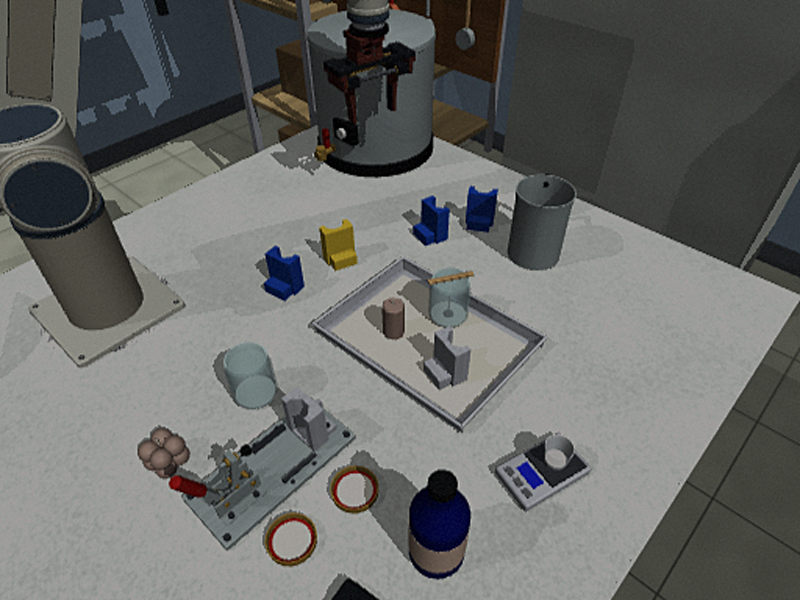

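View pics/top0.png

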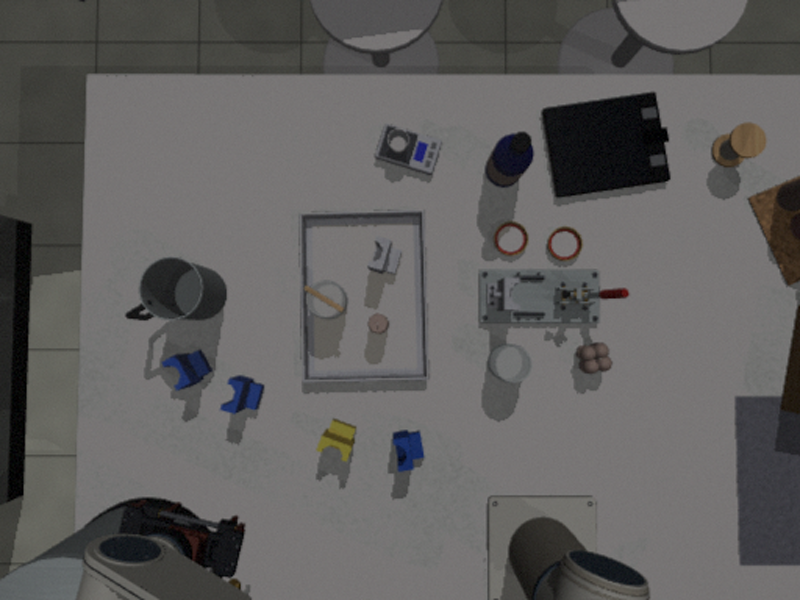

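The scene view shows the grey half on the tray at (447,358), the fixture around (265,475) and the red handle at (188,486). In the top view the grey half is at (383,256), the fixture at (540,297) and the handle tip at (628,293).

Candidates for the front half (top view): grey on the tray (383,256), blue (187,368), (241,393) and (407,450), yellow (337,439). The grey one fits because it is bare aluminium and on the tray; the others are the look-alikes to leave alone. I'll confirm it in an enlarged crop.

```bash
cat > h.py <<'E'
import numpy as np
def load(f): return dict(np.load(f))
def ray(d,u,v):
    r=np.array([(u-d["K"][0,2])/d["K"][0,0],(v-d["K"][1,2])/d["K"][1,1],1.]); return -d["R"].T@d["t"], d["R"].T@r
def plane(d,u,v,z):
    c,r=ray(d,u,v); return c+r*(z-c[2])/r[2]
def proj(d,X):
    p=d["K"]@(d["R"]@np.asarray(X,float)+d["t"]); return p[:2]/p[2]
def dep(d,u,v):
    c,r=ray(d,u,v); return c+r*d["depth"][int(round(v)),int(round(u))]
def two(d1,p1,d2,p2):
    c1,r1=ray(d1,*p1); c2,r2=ray(d2,*p2)
    s=np.linalg.lstsq(np.c_[r1,-r2],c2-c1,rcond=None)[0]; a=c1+s[0]*r1;b=c2+s[1]*r2
    return (a+b)/2,np.linalg.norm(a-b)
E
python3 - <<'E'
import cv2,numpy as np
from h import *
S=load("scene0.npz");T=load("top0.npz")
def crop(d,u,v,w,h,k):
    i=cv2.convertScaleAbs(d["img"][v:v+h,u:u+w,::-1],alpha=1.5,beta=10)
    i=cv2.resize(i,None,fx=k,fy=k,interpolation=cv2.INTER_CUBIC)
    for a in range(0,w,10):
        cv2.line(i,(a*k,0),(a*k,4 if a%20 else 8),(0,255,255),1)
        if a%20==0: cv2.putText(i,str(u+a),(a*k,18),0,.33,(0,255,255),1)
    for a in range(10,h,10):
        cv2.line(i,(0,a*k),(4,a*k),(0,255,255),1); cv2.putText(i,str(v+a),(6,a*k+4),0,.33,(0,255,255),1)
    return i
a=crop(T,300,165,105,50,5)   # 525x250
b=crop(T,230,145,35,50,5) #175x250
c=crop(S,105,240,130,110,5)
c=cv2.resize(c,(413,350)); e=crop(S,262,200,50,50,7)
o=np.zeros((600,800,3),np.uint8)
o[:250,:525]=a;o[:250,530:705]=b;o[250:600,:413]=c;o[250:600,420:770]=e
cv2.imwrite("pics/crops.png",o)
E
```

```text
(no output)
```

View pics/crops.png

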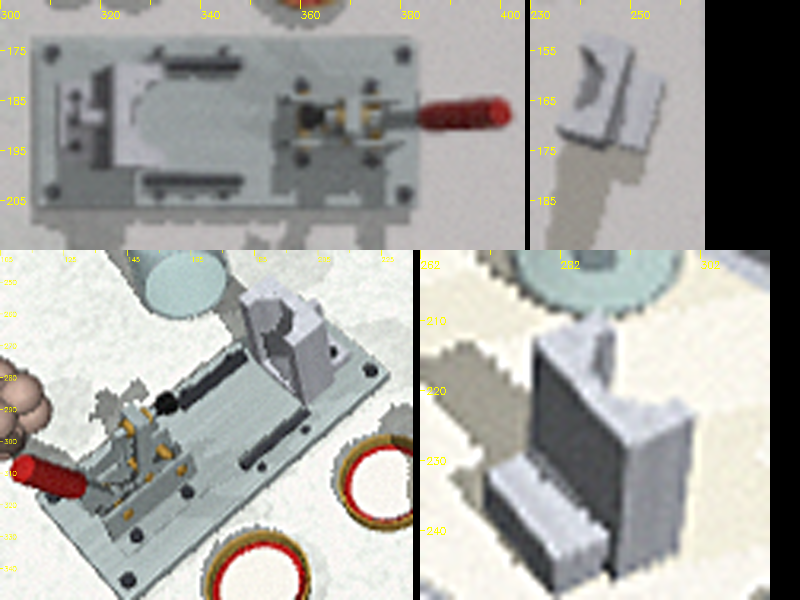

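The crop confirms it: a bare grey half with a foot, block top around (242,161) and foot around (252,167) in the top view. The foot points toward image right (world -y). The fixture is empty, with its rails at (338,177) and (338,202). Next I measure both.

Run:
```python
import cv2
from h import *
np.set_printoptions(precision=1,suppress=True)
def cloud(d):
    v,u=np.mgrid[:384,:512]; D=d["depth"]; K=d["K"]
    P=np.stack([(u-K[0,2])/K[0,0]*D,(v-K[1,2])/K[1,1]*D,D],-1)-d["t"]; return P@d["R"]
for n in("top","scene"):
    d=load(n+"0.npz");P=cloud(d);np.save(n+"P.npy",P);Z=P[...,2];ok=d["depth"]>0
    print("==",n)
    # approx areas
    if n=="top": fb=(300,165,105,50); hb=(230,145,35,40)
    else: fb=(105,240,130,110); hb=(262,200,50,50)
    def sub(b): u,v,w,h=b; return P[v:v+h,u:u+w][ok[v:v+h,u:u+w]]
    F=sub(fb);H=sub(hb)
    print("F hist",np.histogram(F[:,2],bins=np.arange(-6,130,4))[0])
    print("H hist",np.histogram(H[:,2],bins=np.arange(-6,110,4))[0])
    p=F[(F[:,2]>7.5)&(F[:,2]<17)];print("plate z",np.median(p[:,2]),"rect",cv2.minAreaRect(p[:,:2].astype(np.float32)),cv2.boxPoints(cv2.minAreaRect(p[:,:2].astype(np.float32))).tolist())
    for nm,A,lo,hi in(("rear top",F[F[:,1]>0],84,200),("blk top",H,74,95),("foot top",H,22,33)):
        p=A[(A[:,2]>lo)&(A[:,2]<hi)]
        if len(p)>5: print(nm,len(p),"z",np.median(p[:,2]),cv2.minAreaRect(p[:,:2].astype(np.float32)),p.mean(0))
    # red handle
    hsv=cv2.cvtColor(d["img"],cv2.COLOR_RGB2HSV);m=((hsv[...,0]<8)|(hsv[...,0]>172))&(hsv[...,1]>150)&(hsv[...,2]>50)
    u,v,w,h=fb;mm=np.zeros_like(m);mm[v:v+h,u-5:u+w]=m[v:v+h,u-5:u+w]; 
    k,l,st,c=cv2.connectedComponentsWithStats(mm.astype(np.uint8))
    for i in range(1,k):
        if st[i,4]>25:
            q=P[(l==i)&ok];print("red",st[i],c[i],q.mean(0),q.min(0),q.max(0))
```

```text
== top
F hist [ 243 1372  800  252 1036  678  175   88   22   10   21   29   36   25
    9   12   17    8   10   22   14    6   10   16  121   67   33   13
    9   11    4    4   10]
H hist [  6 202 645 214  21   3   8  43  70  13   1   5   2   3   2   1   5   4
   2   4   6  51  75   8   0   0   0   0]
plate z 13.01345227254648 rect ((526.487548828125, -12.084197998046875), (139.60421752929688, 281.32440185546875), 2.298079252243042) [[451.10125732421875, 125.66593170166016], [462.38189697265625, -155.43222045898438], [601.8738403320312, -149.83432006835938], [590.5932006835938, 131.26382446289062]]
rear top 150 z 93.09283793642888 ((516.8270263671875, 73.75971221923828), (31.86334800720215, 60.60824966430664), 88.29948425292969) [517.1  77.4  93.1]
blk top 140 z 82.5422597409333 ((595.3287963867188, 327.81280517578125), (29.763017654418945, 62.18491744995117), 73.4516372680664) [593.8 324.9  82.6]
foot top 126 z 27.212660626441696 ((587.6293334960938, 315.21002197265625), (52.59389114379883, 54.15742492675781), 79.2923812866211) [587.8 304.4  27.2]
red [385 185  17   5  39] [394.7 
[... 768 characters left out ...]
.66101837158203), (160.6531982421875, 36.65602493286133), 7.693965911865234) [507.3  69.9  90.5]
blk top 191 z 81.20804353791732 ((593.522705078125, 324.90380859375), (31.02290916442871, 65.90447998046875), 72.76904296875) [595.1 320.8  80.7]
foot top 262 z 26.118882020310455 ((571.9478759765625, 341.2545471191406), (87.54296875, 196.6288299560547), 28.779476165771484) [577.1 324.6  26.5]
red [213 301  22  24  64] [220.2 309.7] [616.4  52.4   4.1] [603.   26.7   1. ] [642.9  86.8   7.6]
red [108 304  24  14 183] [119.6 311.1] [ 520.2 -121.3  113.5] [ 507.1 -137.1   73.3] [ 525.2 -103.   136.5]
red [172 332  29  18  84] [187.  339.2] [614.6 -45.3   4.6] [592.6 -81.4   1.8] [650.9 -24.2   7.3]
```

Run:
```python
import cv2
from h import *
np.set_printoptions(precision=2,suppress=True)
T=load("top0.npz");S=load("scene0.npz")
g0=np.array([520.,60-0])  # nominal guess of fixture origin
def pose(o,yaw):
    c,s=np.cos(yaw),np.sin(yaw);return lambda x,y,z:np.array([o[0]+c*x-s*y,o[1]+s*x+c*y,z])
# guess from corners of the plate
F=pose((516,60),np.radians(89))
loc={}
for n,d,seeds in(("top",T,[(309.5,175.5),(380.5,175.5),(310,203.5),(380,204)]),):
    g=cv2.cvtColor(d["img"],cv2.COLOR_RGB2GRAY).astype(float);pts=[]
    for u,v in seeds:
        a,b=int(round(u)),int(round(v));w=g[b-3:b+4,a-3:a+4];bg=np.percentile(w,60);k=np.clip(bg-12-w,0,None)
        yy,xx=np.mgrid[b-3:b+4,a-3:a+4];pts.append(((k*xx).sum()/k.sum(),(k*yy).sum()/k.sum()))
    P=np.array([plane(d,*p,15) for p in pts]);print(n,np.array(pts),P)
    c=P.mean(0);ax=(P[0]+P[2]-P[1]-P[3])[:2];yaw=np.arctan2(ax[1],ax[0]);print("center",c,"yaw",np.degrees(yaw),"origin",c[:2]+57.5*np.array([np.cos(yaw),np.sin(yaw)]),"size",np.linalg.norm(P[0]-P[1]),np.linalg.norm(P[0]-P[2]))
# predicted bolts in scene
c2=c[:2]+57.5*np.array([np.cos(yaw),np.sin(yaw)]);f=pose(c2,yaw)
for p in P: print("bolt in scene pred",proj(S,p))
g=cv2.cvtColor(S["img"],cv2.COLOR_RGB2GRAY).astype(float)
for p in P:
    u,v=proj(S,p);a,b=int(round(u)),int(round(v));w=g[b-5:b+6,a-5:a+6];k=np.clip(np.percentile(w,50)-25-w,0,None);yy,xx=np.mgrid[b-5:b+6,a-5:a+6]
    q=((k*xx).sum()/k.sum(),(k*yy).sum()/k.sum());print(q,plane(S,*q,15),two(T,proj(T,p),S,q))
# rear-half top edges, plate mid edges from top image rows
g=cv2.cvtColor(T["img"],cv2.COLOR_RGB2GRAY).astype(int)
for v in(182,186,190,194): print(v,g[v,316:336])
for u in(325,332,345,352,375): print(u,g[168:212,u])
```

```text
top [[309.87 175.34]
 [380.19 175.57]
 [310.5  203.14]
 [380.34 203.62]] [[ 559.01  112.95   15.  ]
 [ 558.33 -112.25   15.  ]
 [ 470.02  111.57   15.  ]
 [ 468.55 -111.27   15.  ]]
center [513.98   0.25  15.  ] yaw 89.72539680028834 origin [514.26  57.75] size 225.1946358515108 89.00122584668418
bolt in scene pred [221.8  276.17]
bolt in scene pred [145.33 342.01]
bolt in scene pred [197.6  256.46]
bolt in scene pred [122.4  315.31]
(np.float64(221.45554445554447), np.float64(277.6763236763237)) [561.52 109.39  15.  ] (array([559.17, 111.81,   9.85]), np.float64(1.0003667625496238))
(np.float64(144.82901907356947), np.float64(343.74046321525884)) [ 560.68 -115.2    15.  ] (array([ 558.5 , -114.29,   10.21]), np.float64(1.001327004388414))
(np.float64(194.50047938638542), np.float64(259.1457334611697)) [470.57 100.67  15.  ] (array([467.67, 107.07,   6.11]), np.float64(8.07748683012906))
 ** On entry to DLASCL parameter number  4 had an illegal value
 ** On entry to DLASCL parameter number  4 had an illegal value
 ** On entry to DLASCL parameter number  4 had an illegal value
 ** On entry to DLASCL parameter number  4 had an illegal value
 ** On entry to DLASCL parameter number  5 had an illegal value
 ** On entry to DLASCL parameter number  4 had an illegal value<stdin>:24: RuntimeWarning: invalid value encountered in scalar divide
Traceback (most recent call last):
  File "h.py", line 13, in two
    s=np.linalg.lstsq(np.c_[r1,-r2],c2-c1,rcond=None)[0]; a=c1+s[0]*r1;b=c2+s[1]*r2
      ~~~~~~~~~~~~~~~^^^^^^^^^^^^^^^^^^^^^^^^^^^^^^^^
numpy.linalg.LinAlgError: SVD did not converge in Linear Least Squares
```

```bash
cat >> h.py <<'E'
from scipy.spatial.transform import Rotation as Ro
def todo(pos,yaw,roll=180,pitch=0):
    from rig import sensors
    s=sensors.read_state();R=Ro.from_euler("xyz",s["ee_rot"],degrees=True);G=Ro.from_euler("xyz",[roll,pitch,yaw],degrees=True)
    print("t",round(s["time_s"],2),"tcp",s["tcp_pos"].round(1),s["ee_rot"].round(2),"F",s["force"].round(2),"w",round(s["grip_width"]*88,1),"gf",round(s["grip_force"],1))
    print("shift tool",R.inv().apply(np.asarray(pos)-s["tcp_pos"]).round(1),"after-turn axes",G.inv().apply(np.asarray(pos)-s["tcp_pos"]).round(1),"turn tool",(R.inv()*G).as_rotvec(degrees=True).round(2))
E
python3 -m jog '[[0,0,0,0,0,8.5,87.8],[0,0,0,0,0,8.5,87.8],[0,0,0,0,0,8.5,87.8],[0,0,0,0,0,8.5,87.8],[0,0,0,0,0,8.5,87.8],[0,0,0,0,0,8.5,87.8],[0,0,0,0,0,8.5,87.8],[0,0,0,0,0,8.5,87.8]]'
python3 -m jog '[[0,0,0,0,0,8.5,87.8],[0,0,0,0,0,8.5,87.8],[0,0,0,0,0,8.5,87.8],[0,0,0,0,0,0.5,87.8],[0,0,0,0,0,0,87.8]]'
python3 - <<'E'
from h import *
todo((594.5,326.5,195),73.2)
T=load("top0.npz")
for u,v in((208,192),(242,207)):print(dep(T,u,v))
P=np.load("topP.npy");q=P[170:215,190:225].reshape(-1,3);print(np.percentile(q[:,2],[50,90,95,98,99,100]))
E
```

```text
time_s: 0.9
tcp_pos: [137.3, 609.3, 195.1]
ee_rot: [-180.0, 0.1, 98.9]
force: [-0.6, 0.3, 0.8]
grip_width: 0.998
grip_force: 0.0
time_s: 1.4
tcp_pos: [137.4, 609.5, 195.3]
ee_rot: [180.0, 0.0, 73.5]
force: [0.2, -0.2, -0.1]
grip_width: 0.998
grip_force: 0.0
t 1.4 tcp [137.4 609.5 195.3] [1.800e+02 3.000e-02 7.349e+01] F [ 0.21 -0.18 -0.15] w 87.8 gf 0.0
shift tool [-1.414e+02  5.187e+02  4.000e-01] after-turn axes [-1.388e+02  5.194e+02  3.000e-01] turn tool [0.   0.03 0.29]
[501.3199281  427.99430191 101.91280501]
[457.13673233 327.96322012  78.43473741]
[   6.55032156   96.18628139  101.46265511  104.62987894  106.22331161
 1214.22944469]
```

```bash
python3 -m jog '[[-11.6,43.2,0,0,0,0,87.8],[-11.6,43.2,0,0,0,0,87.8],[-11.6,43.2,0,0,0,0,87.8],[-11.6,43.2,0,0,0,0,87.8],[-11.6,43.2,0,0,0,0,87.8],[-11.6,43.2,0,0,0,0,87.8],[-11.6,43.2,0,0,0,0,87.8],[-11.6,43.2,0,0,0,0,87.8]]' >/dev/null
python3 -m jog '[[-11.6,43.2,0,0,0,0,87.8],[-11.6,43.2,0,0,0,0,87.8],[-11.6,43.2,0,0,0,0,87.8],[-11.6,43.2,0,0,0,0,87.8],[0,0,0,0,0,0,87.8],[0,0,0,0,0,0,87.8]]'
python3 - <<'E'
from h import *
import cv2
from rig import cams
todo((594.5,326.5,130),73.2)
d=cams.get_image("scene");cv2.imwrite("pics/s1.png",cv2.resize(d["img"][130:280,200:400,::-1],(800,600),interpolation=cv2.INTER_CUBIC))
E
```

```text
time_s: 2.8
tcp_pos: [594.2, 326.5, 195.0]
ee_rot: [-179.9, 0.0, 73.3]
force: [-0.5, -0.2, -0.3]
grip_width: 1.004
grip_force: 0.0
t 2.8 tcp [594.2 326.5 195. ] [-1.7995e+02  3.0000e-02  7.3310e+01] F [-0.54 -0.23 -0.35] w 88.3 gf 0.0
shift tool [ 0.1  0.3 65. ] after-turn axes [ 0.1  0.2 65. ] turn tool [-0.05  0.03  0.11]
```

View pics/s1.png

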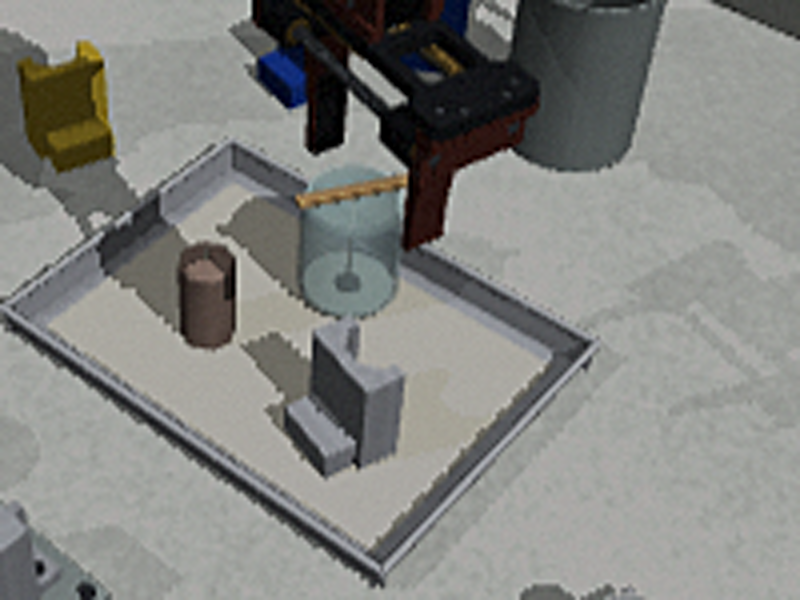

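The crop shows the gripper straddling the half: finger tips at crop (320,150) and (425,245), half at (357,395). I'll descend and grasp.

```bash
python3 -m jog '[[0,0,30,0,0,0,87.8],[0,0,30,0,0,0,87.8],[0,0,30,0,0,0,87.8],[0,0,20,0,0,0,87.8],[0,0,20,0,0,0,87.8],[0,0,20,0,0,0,87.8],[0,0,14,0,0,0,87.8],[0,0,0,0,0,0,87.8]]'
python3 -m jog '[[0,0,0,0,0,0,58],[0,0,0,0,0,0,58],[0,0,0,0,0,0,58],[0,0,0,0,0,0,58],[0,0,0,0,0,0,58],[0,0,0,0,0,0,58],[0,0,0,0,0,0,58],[0,0,0,0,0,0,58]]'
python3 -c "
from h import *
print(proj(load('scene0.npz'),(594.2,326.5,195)))
todo((594.5,326.5,31),73.2)"
```

```text
time_s: 3.65
tcp_pos: [591.6, 327.4, 29.6]
ee_rot: [-179.8, 0.2, 73.4]
force: [0.2, -0.4, 0.2]
grip_width: 1.001
grip_force: 0.0
time_s: 4.45
tcp_pos: [594.4, 327.7, 32.6]
ee_rot: [180.0, -0.1, 73.3]
force: [-2.7, -0.2, 6.1]
grip_width: 0.704
grip_force: 30.0
[292.23418799 185.42586321]
t 4.45 tcp [594.4 327.7  32.6] [ 1.7996e+02 -6.0000e-02  7.3290e+01] F [-2.73 -0.21  6.06] w 62.0 gf 30.0
shift tool [-1.1  0.5  1.6] after-turn axes [-1.1  0.5  1.6] turn tool [ 0.04 -0.06  0.09]
```

```bash
python3 -m jog '[[0,0,-5,0,0,0,58],[0,0,-10,0,0,0,58],[0,0,-20,0,0,0,58],[0,0,-20,0,0,0,58],[0,0,-20,0,0,0,58],[0,0,-20,0,0,0,58],[0,0,-20,0,0,0,58],[0,0,-20,0,0,0,58]]' 
python3 -m jog '[[0,0,-10,0,0,0,58],[0,0,0,0,0,-4.1,58],[0,0,0,0,0,-4.1,58],[0,0,0,0,0,-4.1,58],[0,0,0,0,0,-4.1,58],[0,0,0,0,0,0,58],[0,0,0,0,0,0,58]]'
python3 -c "
from h import *
todo((514.9,29,177),89.7)"
```

```text
time_s: 5.25
tcp_pos: [593.6, 327.0, 167.5]
ee_rot: [-180.0, 0.0, 73.3]
force: [-0.5, -0.5, -3.1]
grip_width: 0.703
grip_force: 30.0
time_s: 5.95
tcp_pos: [593.7, 327.1, 176.2]
ee_rot: [-180.0, 0.0, 89.6]
force: [0.4, 0.2, -4.0]
grip_width: 0.702
grip_force: 30.0
t 5.95 tcp [593.7 327.1 176.2] [-1.7996e+02  2.0000e-02  8.9580e+01] F [ 0.38  0.17 -4.  ] w 61.7 gf 30.0
shift tool [-298.7  -76.6   -0.6] after-turn axes [-298.5  -77.2   -0.8] turn tool [-0.04  0.02 -0.12]
```

```bash
python3 -m jog '[[-15,-4,0,0,0,0,58],[-34,-9,0,0,0,0,58],[-40,-10,0,0,0,0,58],[-40,-10,0,0,0,0,58],[-40,-10,0,0,0,0,58],[-40,-10,0,0,0,0,58],[-40,-10,0,0,0,0,58],[-30,-9,0,0,0,0,58]]' >/dev/null
python3 -m jog '[[-15,-3.5,0,0,0,0,58],[-4.5,-1.5,0,0,0,-0.1,58],[0,0,0,0,0,0,58],[0,0,0,0,0,0,58]]'
cat > look.py <<'E'
import sys,cv2
from h import *
from rig import cams
k=sys.argv[1]
o=np.zeros((600,800,3),np.uint8)
for n,(u,v,w,h),y0 in(("top",(300,150,120,65),0),("scene",(105,190,130,120),0)):
    d=cams.get_image(n);np.savez(f"{n}{k}.npz",**d)
    i=cv2.convertScaleAbs(d["img"][v:v+h,u:u+w,::-1],alpha=1.5,beta=10)
    if n=="top": i=cv2.resize(i,(480,260),interpolation=cv2.INTER_CUBIC);o[:260,:480]=i
    else: i=cv2.resize(i,(368,340),interpolation=cv2.INTER_CUBIC);o[260:,:368]=i;o[:340,485:800]=0
cv2.imwrite(f"pics/{k}.png",o)
E
python3 look.py a; python3 -c "
from h import *
todo((514.9,29,177),89.7)"
```

```text
time_s: 7.15
tcp_pos: [515.8, 30.1, 176.7]
ee_rot: [180.0, -0.0, 89.8]
force: [0.2, 0.2, -4.5]
grip_width: 0.703
grip_force: 30.0
t 7.25 tcp [515.7  30.3 176.5] [ 1.7999e+02 -1.0000e-02  8.9860e+01] F [-0.33  0.64 -2.99] w 62.0 gf 30.0
shift tool [-1.3 -0.8 -0.5] after-turn axes [-1.3 -0.8 -0.5] turn tool [ 0.01 -0.01  0.16]
```

View pics/a.png

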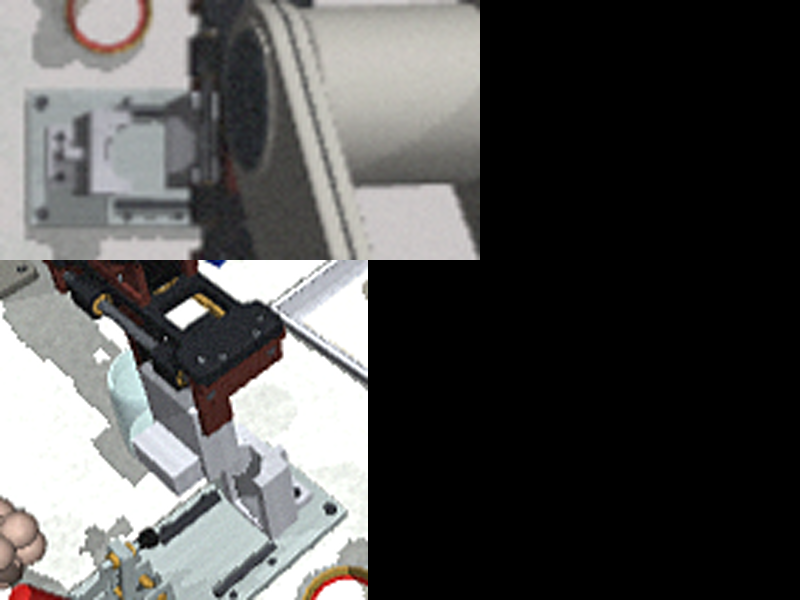

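The scene view shows the held half upright, with its foot at crop (165,455), beside the fixed half. The arm hides the top view. I'll use the held half to check camera against robot laterally.

Run:
```python
import cv2
from h import *
np.set_printoptions(precision=1,suppress=True)
def cloud(d):
    v,u=np.mgrid[:384,:512]; D=d["depth"]; K=d["K"]
    P=np.stack([(u-K[0,2])/K[0,0]*D,(v-K[1,2])/K[1,1]*D,D],-1)-d["t"]; return P@d["R"]
d=load("scenea.npz");P=cloud(d)
Q=P[190:310,105:235].reshape(-1,3)
b=Q[(abs(Q[:,0]-515)<60)&(Q[:,1]>-50)&(Q[:,1]<55)&(Q[:,2]>140)&(Q[:,2]<200)]
print("z hist",np.histogram(b[:,2],bins=np.arange(140,200,4)))
f=b[(b[:,2]>163)&(b[:,2]<178)&(b[:,1]<2)]
f=f[f[:,1]<np.percentile(f[:,1],98)]
print("foot",len(f),np.median(f[:,2]),cv2.minAreaRect(f[:,:2].astype(np.float32)),np.percentile(f,[1,50,99],axis=0))
# rear half top & plate in same view
r=Q[(abs(Q[:,0]-515)<50)&(Q[:,1]>40)&(Q[:,1]<110)&(Q[:,2]>86)&(Q[:,2]<97)];print("rear",len(r),np.median(r[:,2]),cv2.minAreaRect(r[:,:2].astype(np.float32)),np.percentile(r,[1,50,99],axis=0))
# initial views: rear top and rails
for n in("top","scene"):
    P=np.load(n+"P.npy").reshape(-1,3);r=P[(abs(P[:,0]-515)<50)&(P[:,1]>40)&(P[:,1]<110)&(P[:,2]>88)&(P[:,2]<97)]
    print(n,"rear",len(r),np.median(r[:,2]),np.percentile(r,[1,50,99],axis=0))
# rails dark in initial images
for n,(u0,v0,w,h) in(("top",(322,172,30,36)),("scene",(135,265,70,60))):
    d=load(n+"0.npz");g=cv2.cvtColor(d["img"],cv2.COLOR_RGB2GRAY);m=np.zeros_like(g);s=g[v0:v0+h,u0:u0+w];m[v0:v0+h,u0:u0+w]=(s<(np.median(s)*0.5))
    k,l,st,c=cv2.connectedComponentsWithStats(m)
    for i in range(1,k):
        if st[i,4]>20:
            vv,uu=np.nonzero(l==i);X=np.array([plane(d,a,b,17) for a,b in zip(uu,vv)]);print(n,st[i],X.mean(0),np.percentile(X[:,:2],[3,97],axis=0),cv2.minAreaRect(X[:,:2].astype(np.float32)))
```

```text
z hist (array([  0,  23,  38,  43,  40,  36,  52, 246,  48,  30,  33,  32,  39,
        22]), array([140, 144, 148, 152, 156, 160, 164, 168, 172, 176, 180, 184, 188,
       192, 196]))
foot 147 169.71814270577116 ((515.26171875, -5.030847549438477), (12.717018127441406, 52.39591979980469), 89.57281494140625) [[491.4 -11.3 164.1]
 [518.4  -5.6 169.7]
 [541.4   1.2 172.5]]
rear 182 91.45444937377941 ((515.4570922851562, 70.36832427978516), (64.12311553955078, 31.707643508911133), 0.648270845413208) [[485.2  55.2  86.1]
 [530.7  76.5  91.5]
 [547.   85.9  94.6]]
top rear 143 92.95375516956283 [[486.8  58.3  89.1]
 [516.8  79.5  93. ]
 [546.8  88.8  96.4]]
scene rear 214 91.54546975676334 [[484.4  55.9  88.4]
 [516.8  74.8  91.5]
 [546.6  85.6  94.8]]
top [333 177  15   3  34] [551.   14.5  17. ] [[547.1  -5.4]
 [553.5  36.2]] ((550.3273315429688, 16.988731384277344), (6.41071891784668, 44.78573989868164), 0.012580706737935543)
top [329 200  19   2  33] [478.2  27.2  17. ] [[476.8  -1.4]
 [480.   52.8]] ((478.4193420410156, 24.193199157714844), (3.1864333152770996, 57.357112884521484), 0.00973969791084528)
scene [187 265  14  24  83] [500.   72.3  17. ] [[477.4  56.1]
 [538.9  85.5]] ((510.2750549316406, 65.03976440429688), (19.667329788208008, 72.88105773925781), 61.6509895324707)
scene [153 271  30  21 156] [475.7  10.5  17. ] [[463.1 -22.3]
 [483.6  49.9]] ((476.05841064453125, 13.57632064819336), (78.7911376953125, 21.18599510192871), 80.52468872070312)
scene [180 290  23  19  89] [552.3  20.2  17. ] [[548.1  -8.4]
 [556.5  49.4]] ((552.259765625, 21.022937774658203), (62.06878662109375, 8.928112030029297), 89.7842025756836)
scene [135 309  14   8  33] [498.1 -77.2  17. ] [[487.7 -88.9]
 [509.9 -64.3]] ((496.9269714355469, -78.83026123046875), (28.978052139282227, 15.092450141906738), 54.49739074707031)
```

```bash
python3 -m jog '[[0,0,15,0,0,0,58],[0,0,25,0,0,0,58],[0,0,25,0,0,0,58],[0,0,20,0,0,0,58],[0,0,15,0,0,0,58],[0,0,10,0,0,0,58],[0,0,5,0,0,0,58],[0,0,3,0,0,0,58]]' 
python3 -m jog '[[0,0,2,0,0,0,58],[0,0,1,0,0,0,58],[0,0,1,0,0,0,58],[0,0,1,0,0,0,58],[0,0,0,0,0,0,58],[0,0,0,0,0,0,58]]'
python3 - <<'E'
from h import *
from rig import cams
import cv2
todo((515.9,30,43),89.7)
d=cams.get_image("scene");cv2.imwrite("pics/b.png",cv2.convertScaleAbs(cv2.resize(d["img"][220:310,115:235,::-1],(800,600),interpolation=cv2.INTER_CUBIC),alpha=1.4))
E
```

```text
time_s: 8.05
tcp_pos: [515.6, 29.6, 58.4]
ee_rot: [180.0, -0.0, 89.8]
force: [-0.4, 0.2, -4.6]
grip_width: 0.703
grip_force: 30.0
time_s: 8.65
tcp_pos: [515.4, 29.2, 53.7]
ee_rot: [180.0, -0.0, 89.8]
force: [0.1, 0.7, -4.5]
grip_width: 0.705
grip_force: 30.0
t 8.65 tcp [515.4  29.2  53.7] [179.99  -0.    89.79] F [ 0.08  0.71 -4.5 ] w 62.0 gf 30.0
shift tool [ 0.8  0.5 10.7] after-turn axes [ 0.8  0.5 10.7] turn tool [ 0.01 -0.    0.09]
```

View pics/b.png

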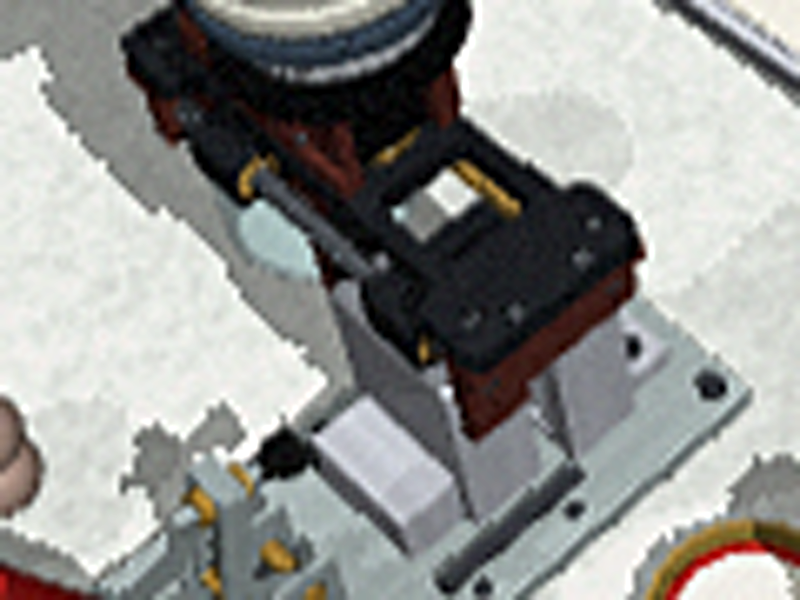

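The half is between the rails just above the plate (foot at crop (385,460)), with a visible gap to the fixed half at (550,420). Lowering gently.

```bash
python3 -m jog '[[0,0.3,1.5,0,0,0,58],[0,0,1.5,0,0,0,58],[0,0,1.5,0,0,0,58],[0,0,1,0,0,0,58],[0,0,0.5,0,0,0,58],[0,0,0,0,0,0,58]]'
python3 -m jog '[[0,0,1,0,0,0,58],[0,0,0.5,0,0,0,58],[0,0,0.5,0,0,0,58],[0,0,0,0,0,0,58]]'
python3 -m jog '[[0,0,0.5,0,0,0,58],[0,0,0.5,0,0,0,58],[0,0,0,0,0,0,58]]'
```

```text
time_s: 9.3
tcp_pos: [515.6, 29.2, 47.5]
ee_rot: [-180.0, -0.0, 89.8]
force: [-0.2, -1.3, -3.2]
grip_width: 0.707
grip_force: 30.0
time_s: 9.7
tcp_pos: [515.6, 29.2, 45.5]
ee_rot: [-180.0, 0.0, 89.8]
force: [0.0, 0.2, -5.0]
grip_width: 0.704
grip_force: 30.0
time_s: 10.0
tcp_pos: [515.6, 29.2, 44.5]
ee_rot: [-180.0, 0.0, 89.8]
force: [-0.1, -0.3, -3.5]
grip_width: 0.705
grip_force: 30.0
```

```bash
for i in 1; do python3 -m jog '[[0,0,0.5,0,0,0,58],[0,0,0.5,0,0,0,58],[0,0,0,0,0,0,58]]'; done
python3 -m jog '[[0,0,0.5,0,0,0,58],[0,0,0,0,0,0,58]]'
python3 -m jog '[[0,0,0.5,0,0,0,58],[0,0,0,0,0,0,58]]'
python3 -m jog '[[0,0,0.5,0,0,0,58],[0,0,0,0,0,0,58]]'
```

```text
time_s: 10.3
tcp_pos: [515.6, 29.2, 43.5]
ee_rot: [-180.0, 0.0, 89.8]
force: [0.8, -0.2, -4.4]
grip_width: 0.707
grip_force: 30.0
time_s: 10.5
tcp_pos: [515.6, 29.2, 43.0]
ee_rot: [-180.0, 0.0, 89.8]
force: [0.6, -0.3, -3.8]
grip_width: 0.703
grip_force: 30.0
time_s: 10.7
tcp_pos: [515.7, 29.3, 42.6]
ee_rot: [180.0, -0.0, 89.8]
force: [-1.6, 0.0, -3.4]
grip_width: 0.708
grip_force: 30.0
time_s: 10.9
tcp_pos: [515.7, 29.2, 42.6]
ee_rot: [180.0, 0.0, 89.8]
force: [-2.1, -0.0, 4.8]
grip_width: 0.704
grip_force: 30.0
```

```bash
python3 -m jog '[[0,-0.4,-0.3,0,0,0,58],[0,0,0,0,0,0,58]]'
python3 -m jog '[[1,0,0,0,0,0,58],[1,0,0,0,0,0,58],[1,0,0,0,0,0,58],[0,0,0,0,0,0,58]]'
python3 -m jog '[[1,0,0,0,0,0,58],[1,0,0,0,0,0,58],[0,0,0,0,0,0,58]]'
```

```text
time_s: 11.1
tcp_pos: [515.6, 29.2, 42.6]
ee_rot: [180.0, -0.0, 89.8]
force: [-1.8, 0.4, 1.7]
grip_width: 0.704
grip_force: 30.0
time_s: 11.5
tcp_pos: [515.6, 32.3, 42.6]
ee_rot: [180.0, 0.0, 89.8]
force: [-0.5, -3.1, 3.5]
grip_width: 0.701
grip_force: 30.0
time_s: 11.8
tcp_pos: [515.6, 34.4, 42.6]
ee_rot: [180.0, -0.0, 89.8]
force: [-0.6, -4.2, 4.9]
grip_width: 0.703
grip_force: 30.0
```

```bash
python3 -m jog '[[0.5,0,-0.1,0,0,0,58],[0.5,0,0,0,0,0,58],[0.5,0,0,0,0,0,58],[0,0,0,0,0,0,58]]'
python3 -m jog '[[0.5,0,0,0,0,0,58],[0.5,0,0,0,0,0,58],[0,0,0,0,0,0,58]]' | grep -E "tcp|force:"
```

```text
time_s: 12.2
tcp_pos: [515.5, 35.7, 42.6]
ee_rot: [180.0, 0.0, 89.8]
force: [-0.2, -4.7, 4.9]
grip_width: 0.705
grip_force: 30.0
tcp_pos: [515.5, 36.6, 42.6]
force: [0.4, -5.9, 4.8]
grip_force: 30.0
```

```bash
python3 -m jog '[[0.5,0,0,0,0,0,58],[0,0,0,0,0,0,58]]' | grep -E "tcp|force:"
python3 -m jog '[[0.5,0,0,0,0,0,58],[0,0,0,0,0,0,58]]' | grep -E "tcp|force:"
```

```text
tcp_pos: [515.4, 37.2, 42.6]
force: [-0.0, -4.5, 6.1]
grip_force: 30.0
tcp_pos: [515.4, 37.7, 42.6]
force: [-0.1, -5.4, 5.1]
grip_force: 30.0
```

```bash
python3 -m jog '[[0.5,0,-0.2,0,0,0,58],[0,0,0,0,0,0,58]]' | grep -E "tcp|force:"
python3 -m jog '[[0.5,0,0,0,0,0,58],[0,0,0,0,0,0,58]]' | grep -E "tcp|force:"
python3 -m jog '[[0.4,0,0,0,0,0,58],[0,0,0,0,0,0,58]]' | grep -E "tcp|force:"
```

```text
tcp_pos: [515.3, 38.4, 42.6]
force: [0.2, -3.1, 2.8]
grip_force: 30.0
tcp_pos: [515.3, 38.8, 42.6]
force: [0.5, -3.7, 2.5]
grip_force: 30.0
tcp_pos: [515.2, 39.2, 42.6]
force: [1.6, -3.9, 1.4]
grip_force: 30.0
```

```bash
python3 -m jog '[[0.4,0,0,0,0,0,58],[0,0,0,0,0,0,58]]' | grep -E "tcp|force:"
python3 -m jog '[[0.4,0,0,0,0,0,58],[0,0,0,0,0,0,58]]' | grep -E "tcp|force:"
```

```text
tcp_pos: [515.2, 39.6, 42.6]
force: [0.7, -3.4, 1.4]
grip_force: 30.0
tcp_pos: [515.1, 40.0, 42.6]
force: [0.9, -3.3, 1.2]
grip_force: 30.0
```

```bash
python3 -m jog '[[0.4,0,0,0,0,0,58],[0,0,0,0,0,0,58]]' | grep -E "tcp|force:"
python3 -m jog '[[0.4,0,0,0,0,0,58],[0,0,0,0,0,0,58]]' | grep -E "tcp|force:"
python3 -m jog '[[0.4,0,0,0,0,0,58],[0,0,0,0,0,0,58]]' | grep -E "tcp|force:"
```

```text
tcp_pos: [515.1, 40.4, 42.6]
force: [0.5, -4.0, 1.7]
grip_force: 30.0
tcp_pos: [515.1, 40.8, 42.6]
force: [0.3, -3.7, 0.3]
grip_force: 30.0
tcp_pos: [515.1, 41.2, 42.6]
force: [-0.9, -2.8, 1.7]
grip_force: 30.0
```

```bash
python3 -c "
from rig import cams
import numpy as np
np.savez('scenec.npz',**cams.get_image('scene'));np.savez('topc.npz',**cams.get_image('top'))
import cv2
d=dict(np.load('scenec.npz'));cv2.imwrite('pics/c.png',cv2.convertScaleAbs(cv2.resize(d['img'][235:310,135:235,::-1],(800,600),interpolation=cv2.INTER_CUBIC),alpha=1.4))"
```

```text
(no output)
```

View pics/c.png

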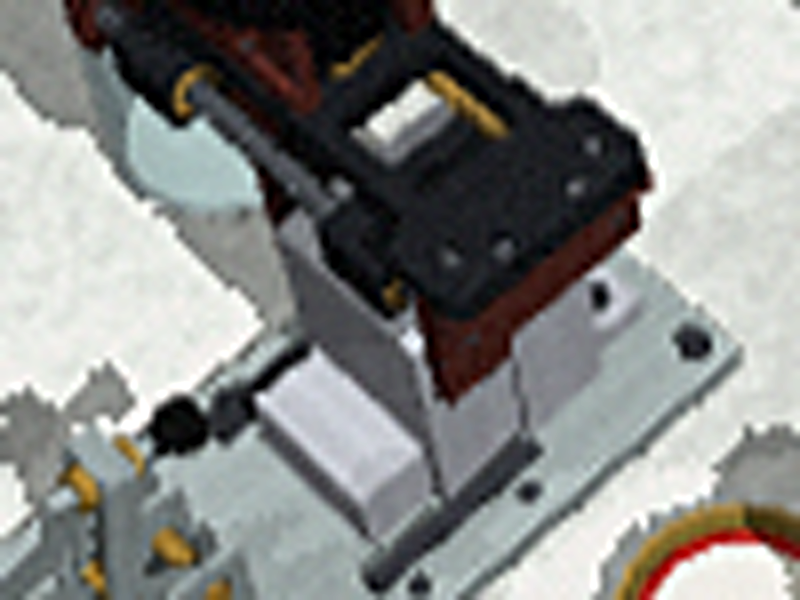

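The joint seam at crop (520,400) has almost closed, and the friction force is still steady. Continuing to contact.

```bash
python3 -m jog '[[0.4,0,0,0,0,0,58],[0,0,0,0,0,0,58]]' | grep -E "tcp|force:"
python3 -m jog '[[0.4,0,0,0,0,0,58],[0,0,0,0,0,0,58]]' | grep -E "tcp|force:"
```

```text
tcp_pos: [515.1, 41.6, 42.6]
force: [0.1, -2.6, 0.4]
grip_force: 30.0
tcp_pos: [515.2, 42.0, 42.6]
force: [-0.5, -2.8, 0.4]
grip_force: 30.0
```

```bash
python3 -m jog '[[0.4,0,0,0,0,0,58],[0,0,0,0,0,0,58]]' | grep -E "tcp|force:"
python3 -m jog '[[0.4,0,0,0,0,0,58],[0,0,0,0,0,0,58]]' | grep -E "tcp|force:"
```

```text
tcp_pos: [515.2, 42.4, 42.6]
force: [-1.1, -1.9, 0.4]
grip_force: 30.0
tcp_pos: [515.2, 42.8, 42.6]
force: [-0.8, -2.0, -0.7]
grip_force: 30.0
```

```bash
python3 -m jog '[[0.4,0,0,0,0,0,58],[0,0,0,0,0,0,58]]' | grep -E "tcp|force:"
python3 -m jog '[[0.4,0,0,0,0,0,58],[0,0,0,0,0,0,58]]' | grep -E "tcp|force:"
```

```text
tcp_pos: [515.2, 42.9, 42.6]
force: [-0.6, -5.1, -0.9]
grip_force: 30.0
tcp_pos: [515.2, 42.9, 42.6]
force: [-0.1, -8.2, -0.0]
grip_force: 30.0
```

```bash
python3 -m jog '[[0.4,0,0,0,0,0,58],[0,0,0,0,0,0,58]]' | grep -E "tcp|force:"
python3 -m jog '[[0.4,0,0,0,0,0,58],[0,0,0,0,0,0,58]]' | grep -E "tcp|force:"
```

```text
tcp_pos: [515.1, 42.9, 42.6]
force: [-0.5, -10.0, 0.3]
grip_force: 30.0
tcp_pos: [515.2, 42.9, 42.6]
force: [-0.5, -12.5, -0.3]
grip_force: 30.0
```

The half is home: TCP stopped at y 42.9 while the force rose to 12 N. I'll relieve it, release and lift away.

```bash
python3 -m jog '[[-1.2,0,0,0,0,0,58],[0,0,0,0,0,0,58]]' | grep -E "tcp|force:"
python3 -m jog '[[0,0,0,0,0,0,66],[0,0,0,0,0,0,74],[0,0,0,0,0,0,80],[0,0,0,0,0,0,87.8],[0,0,0,0,0,0,87.8],[0,0,0,0,0,0,87.8],[0,0,0,0,0,0,87.8]]'
python3 -m jog '[[0,0,-10,0,0,0,87.8],[0,0,-25,0,0,0,87.8],[0,0,-25,0,0,0,87.8],[0,0,-30,0,0,0,87.8],[0,0,-30,0,0,0,87.8],[0,0,-30,0,0,0,87.8],[0,0,-10,0,0,0,87.8],[0,0,0,0,0,0,87.8]]'
python3 -m jog '[[-30,0,0,0,0,0,0],[-30,0,0,0,0,0,0],[-30,0,0,0,0,0,0],[-20,0,0,0,0,0,0],[-10,0,0,0,0,0,0],[0,0,0,0,0,0,0],[0,0,0,0,0,0,0],[0,0,0,0,0,0,0]]'
python3 - <<'E'
from h import *
from rig import cams
import cv2
todo((515.5,-85,126),89.8)
np.savez('scened.npz',**cams.get_image('scene'));np.savez('topd.npz',**cams.get_image('top'))
a=load("scened.npz")["img"][210:345,90:235,::-1];b=load("topd.npz")["img"][160:215,295:410,::-1]
o=np.zeros((600,800,3),np.uint8);o[:466,:500]=cv2.resize(a,(500,466),interpolation=cv2.INTER_CUBIC);o[466:600,:280]=cv2.resize(b,(280,134),interpolation=cv2.INTER_CUBIC)
cv2.imwrite("pics/d.png",cv2.convertScaleAbs(o,alpha=1.4))
E
```

```text
tcp_pos: [515.2, 42.9, 42.6]
force: [0.5, -5.2, -1.0]
grip_force: 30.0
time_s: 17.1
tcp_pos: [515.3, 43.2, 42.7]
ee_rot: [180.0, -0.0, 89.8]
force: [0.2, 0.3, 1.0]
grip_width: 1.002
grip_force: 0.0
time_s: 17.9
tcp_pos: [516.3, 43.2, 204.4]
ee_rot: [179.8, -0.0, 89.8]
force: [-0.6, 0.0, 0.8]
grip_width: 0.999
grip_force: 0.0
time_s: 18.7
tcp_pos: [514.7, -76.0, 202.3]
ee_rot: [-180.0, -0.0, 89.8]
force: [-0.3, -0.1, 0.4]
grip_width: 0.311
grip_force: 0.0
t 18.7 tcp [514.7 -76.  202.3] [-1.7996e+02 -2.0000e-02  8.9840e+01] F [-0.33 -0.06  0.4 ] w 27.3 gf 0.0
shift tool [-9.   0.9 76.3] after-turn axes [-9.   0.8 76.3] turn tool [-0.04 -0.02  0.04]
```

View pics/d.png

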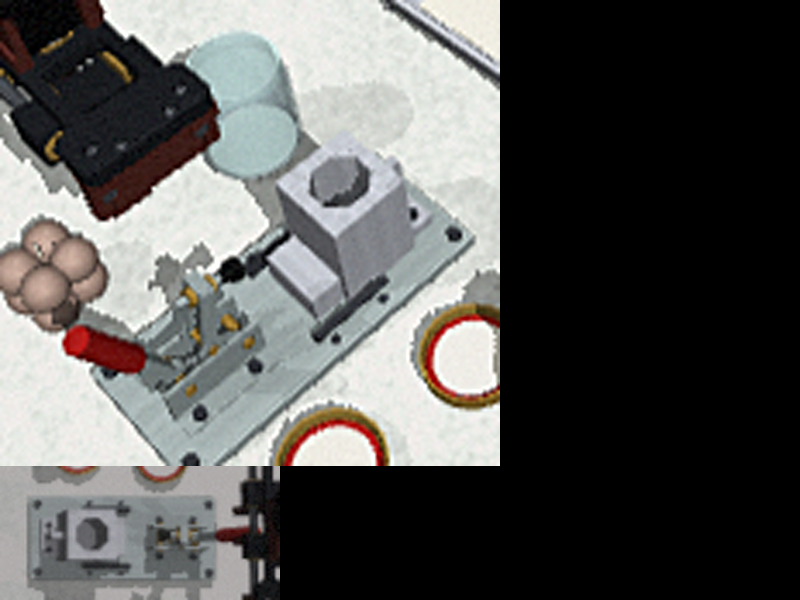

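The mould is closed with no visible seam gap (crop (340,200)), and the handle at (100,350) is still up. Bringing the shut fingers to the mould side of the handle.

```bash
python3 -m jog '[[-8,0.5,15,0,0,0,0],[0,0,20,0,0,0,0],[0,0,20,0,0,0,0],[0,0,15,0,0,0,0],[0,0,6,0,0,0,0],[0,0,0,0,0,0,0]]'
python3 -m jog '[[-3,0,0,0,0,0,0],[-2,0,0,0,0,0,0],[-1,0,0,0,0,0,0],[0,0,0,0,0,0,0]]'
python3 -m jog '[[-1.5,0,0,0,0,0,0],[-1.5,0,0,0,0,0,0],[0,0,0,0,0,0,0]]'
```

```text
time_s: 19.4
tcp_pos: [514.9, -84.4, 126.1]
ee_rot: [-179.9, -0.0, 89.8]
force: [0.0, 0.3, -0.2]
grip_width: 0.007
grip_force: 0.0
time_s: 19.8
tcp_pos: [515.6, -91.2, 127.2]
ee_rot: [179.9, 0.0, 89.8]
force: [-0.6, -0.0, 0.2]
grip_width: 0.003
grip_force: 0.0
time_s: 20.1
tcp_pos: [515.3, -94.0, 126.7]
ee_rot: [180.0, 0.0, 89.8]
force: [-0.4, -0.2, -1.1]
grip_width: 0.006
grip_force: 0.0
```

```bash
python3 -m jog '[[-1.5,0,0.5,0,0,0,0],[-1.5,0,0.5,0,0,0,0],[-1.5,0,0.5,0,0,0,0],[0,0,0,0,0,0,0]]'
python3 -m jog '[[-1,0,0.5,0,0,0,0],[-1,0,0.5,0,0,0,0],[0,0,0,0,0,0,0]]'
python3 -m jog '[[-1,0,0.5,0,0,0,0],[-1,0,0.5,0,0,0,0],[0,0,0,0,0,0,0]]'
```

```text
time_s: 20.5
tcp_pos: [515.2, -98.5, 125.0]
ee_rot: [-180.0, -0.0, 89.8]
force: [0.3, -0.1, -0.8]
grip_width: 0.006
grip_force: 0.0
time_s: 20.8
tcp_pos: [515.3, -100.5, 124.1]
ee_rot: [-180.0, -0.0, 89.8]
force: [-0.3, 0.0, 0.5]
grip_width: 0.005
grip_force: 0.0
time_s: 21.1
tcp_pos: [515.2, -102.5, 123.1]
ee_rot: [-180.0, -0.0, 89.8]
force: [-0.2, -0.1, -0.1]
grip_width: 0.005
grip_force: 0.0
```

```bash
python3 -m jog '[[-1,0,0.5,0,0,0,0],[-1,0,0.5,0,0,0,0],[0,0,0,0,0,0,0]]' | grep -E "tcp|force:"
python3 -m jog '[[-1,0,0.5,0,0,0,0],[-1,0,0.5,0,0,0,0],[0,0,0,0,0,0,0]]' | grep -E "tcp|force:"
python3 - <<'E'
from h import *
from rig import cams
q=np.arange(0,1.11,.1);f=1.22-q;s=90
u=s*np.cos(f)-9*np.sin(f)-10;z=33+s*np.sin(f)+9*np.cos(f)
print(np.c_[q,-87.3-u,z].round(1))
d=cams.get_image("scene");import cv2
cv2.imwrite("pics/e.png",cv2.convertScaleAbs(cv2.resize(d["img"][270:345,80:180,::-1],(800,600),interpolation=cv2.INTER_CUBIC),alpha=1.4))
E
```

```text
tcp_pos: [515.2, -104.5, 122.1]
force: [-0.0, 0.1, 0.5]
grip_force: 0.0
tcp_pos: [515.2, -106.5, 121.1]
force: [-0.7, 0.4, -1.1]
grip_force: 0.0
[[ 0.000e+00 -9.980e+01  1.206e+02]
 [ 1.000e-01 -1.084e+02  1.179e+02]
 [ 2.000e-01 -1.167e+02  1.144e+02]
 [ 3.000e-01 -1.247e+02  1.101e+02]
 [ 4.000e-01 -1.321e+02  1.049e+02]
 [ 5.000e-01 -1.390e+02  9.910e+01]
 [ 6.000e-01 -1.453e+02  9.260e+01]
 [ 7.000e-01 -1.509e+02  8.550e+01]
 [ 8.000e-01 -1.558e+02  7.790e+01]
 [ 9.000e-01 -1.599e+02  6.990e+01]
 [ 1.000e+00 -1.632e+02  6.140e+01]
 [ 1.100e+00 -1.656e+02  5.270e+01]]
```

View pics/e.png

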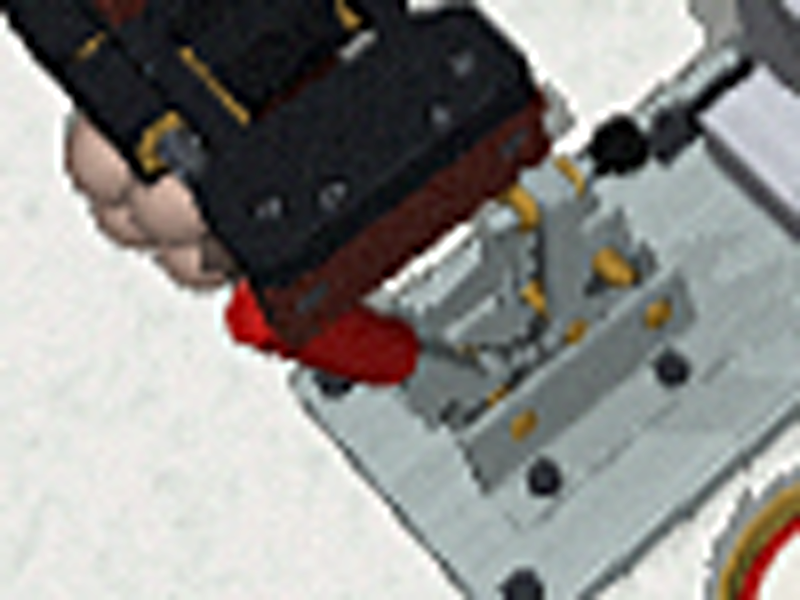

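The picture shows the shut fingers against the red grip at crop (330,335), with almost no resistance yet. Following the arc.

```bash
python3 -m jog '[[-3,0,1.5,0,0,0,0],[-3,0,1.5,0,0,0,0],[-3,0,1.5,0,0,0,0],[-3,0,2,0,0,0,0],[-3,0,2,0,0,0,0],[-3,0,2,0,0,0,0],[0,0,0,0,0,0,0]]' | grep -E "tcp|force:"
python3 -m jog '[[-3,0,2,0,0,0,0],[-3,0,2.2,0,0,0,0],[-3,0,2.2,0,0,0,0],[-3,0,2.5,0,0,0,0],[-2.5,0,2.5,0,0,0,0],[0,0,0,0,0,0,0]]' | grep -E "tcp|force:"
```

```text
tcp_pos: [515.0, -124.7, 110.4]
force: [-0.1, -0.4, -0.2]
grip_force: 0.0
tcp_pos: [515.8, -141.6, 101.1]
force: [-7.2, -10.2, 17.8]
grip_force: 8.7
```

Run:
```python
from h import *
from rig import cams,sensors
import cv2
todo((515.5,-139,99),89.8)
print(sensors.read_state()["ft_torque"])
o=np.zeros((600,800,3),np.uint8)
d=cams.get_image("scene");np.savez("scenef.npz",**d);o[:450,:400]=cv2.resize(d["img"][265:355,80:160,::-1],(400,450),interpolation=cv2.INTER_CUBIC)
d=cams.get_image("top");np.savez("topf.npz",**d);o[:400,400:800]=cv2.resize(d["img"][150:230,350:430,::-1],(400,400),interpolation=cv2.INTER_CUBIC)
cv2.imwrite("pics/f.png",cv2.convertScaleAbs(o,alpha=1.5))
todo((515.5,-139,99),89.8)
```

```text
t 23.05 tcp [ 515.8 -141.6  101.1] [179.91   0.23  89.85] F [ -7.21 -10.2   17.77] w 0.8 gf 8.7
shift tool [ 2.6 -0.3  2.1] after-turn axes [ 2.6 -0.3  2.1] turn tool [0.09 0.23 0.05]
[-1.92141571  1.29441097  0.06099908]
t 23.15 tcp [ 515.8 -141.4  101.1] [179.9    0.21  89.84] F [-5.74 -8.75 15.84] w 0.2 gf 8.4
shift tool [ 2.4 -0.4  2.1] after-turn axes [ 2.4 -0.4  2.1] turn tool [0.1  0.21 0.04]
```

View pics/f.png

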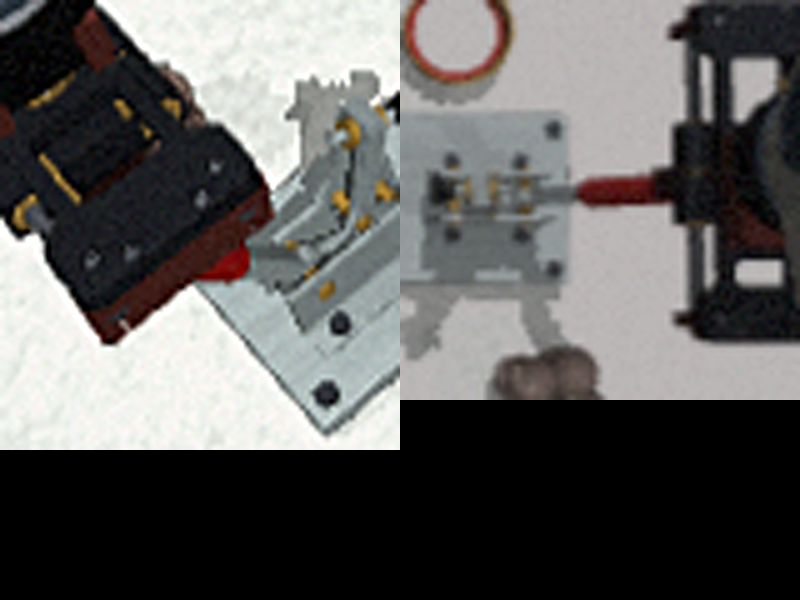

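The fingers cover the outer grip; the red inner end shows at scene crop (225,265) and top crop (580,190). The force points along -y as well as up, which I didn't expect, so I'll measure the actual handle angle first.

Run:
```python
import cv2
from h import *
np.set_printoptions(precision=1,suppress=True)
def cloud(d):
    v,u=np.mgrid[:384,:512]; D=d["depth"]; K=d["K"]
    P=np.stack([(u-K[0,2])/K[0,0]*D,(v-K[1,2])/K[1,1]*D,D],-1)-d["t"]; return P@d["R"]
for f in("top0","scene0","topf","scenef"):
    d=load(f+".npz");P=cloud(d);hsv=cv2.cvtColor(d["img"],cv2.COLOR_RGB2HSV);H,S_,V=[hsv[...,i] for i in range(3)]
    m=((H<8)|(H>172))&(S_>150)&(V>45)&(d["depth"]>0)&(abs(P[...,0]-515)<25)&(P[...,1]<-85)&(P[...,1]>-220)&(P[...,2]>30)
    if f[:3]=="top": m[:, 404:]&=(f=="top0")
    vv,uu=np.nonzero(m);q=P[m];r=q[:,1:]-np.array([-87.3,33]);rad=np.hypot(*r.T);ang=np.arctan2(r[:,1],-r[:,0])
    print(f,len(q),"px",uu.min(),uu.max(),vv.min(),vv.max(),"radius",np.percentile(rad,[2,50,98]),"ang deg",np.degrees(np.percentile(ang,[5,25,50,75,95])),"x",np.median(q[:,0]))
    order=np.argsort(rad)[:: max(1,len(q)//10)]
    print(np.c_[q[order],rad[order],np.degrees(ang[order])])
```

```text
top0 46 px 384 401 185 189 radius [ 57.1  93.9 109.9] ang deg [65.5 70.3 72.5 74.5 77.3] x 515.4472249615712
[[ 514.3  -99.4   85.6   53.9   77. ]
 [ 519.6 -104.8   96.1   65.5   74.5]
 [ 516.2 -102.2  103.4   72.    78. ]
 [ 515.8 -108.7  110.1   80.    74.5]
 [ 518.6 -113.8  112.4   83.7   71.5]
 [ 515.2 -111.5  118.4   88.7   74.2]
 [ 514.9 -115.4  123.6   94.9   72.7]
 [ 517.5 -130.6  129.6  105.9   65.8]
 [ 517.5 -133.7  129.2  106.8   64.3]
 [ 517.  -119.5  136.1  108.    72.7]
 [ 520.  -125.8  134.7  108.8   69.3]
 [ 514.2 -128.5  134.8  109.8   67.9]]
scene0 193 px 108 131 304 317 radius [ 51.9  89.8 110.4] ang deg [62.3 64.9 67.5 69.8 71.9] x 521.0826500529231
[[ 520.7 -106.6   73.3   44.7   64.4]
 [ 520.8 -104.9   88.1   57.9   72.3]
 [ 522.1 -118.8   92.3   67.2   62. ]
 [ 519.3 -111.4  103.4   74.5   71.1]
 [ 523.  -124.7  106.    82.    62.9]
 [ 520.4 -117.4  117.    89.2   70.3]
 [ 515.  -118.7  123.9   96.1   70.9]
 [ 522.7 -126.7  128.5  103.3   67.6]
 [ 516.5 -133.5  130.1  107.5   64.5]
 [ 512.6 -132.7  131.9  108.8   65.3]
 [ 522.8 -129.   135.6  110.7   67.9]]
top
[... 312 characters left out ...]
6.1   79.7   66.6]
 [ 515.7 -117.3  110.8   83.4   68.9]
 [ 512.8 -123.   111.    85.8   65.4]
 [ 518.3 -126.9  116.6   92.5   64.7]
 [ 512.3 -129.   118.5   95.1   64. ]]
scenef 64 px 72 129 268 320 radius [ 49.7  63.5 245.8] ang deg [53.7 57.4 61.9 71.3 80.4] x 522.2115156879382
[[ 522.2 -114.8   73.8   49.2   56.1]
 [ 521.5 -110.3   79.4   51.8   63.7]
 [ 523.3 -115.8   81.    55.8   59.3]
 [ 523.6 -118.4   81.    57.2   57. ]
 [ 520.8 -115.3   85.6   59.6   62. ]
 [ 523.3 -121.7   85.4   62.7   56.7]
 [ 522.3 -124.9   88.5   67.    55.9]
 [ 532.3 -124.1  251.3  221.3   80.4]
 [ 525.1 -163.6  258.9  238.4   71.3]
 [ 529.3 -163.5  260.3  239.8   71.5]
 [ 533.1 -122.5  274.4  243.9   81.7]]
```

The handle has turned only about 0.15–0.2 rad, while the fingers have gone past its centre line, so they have slid along its side. I'll back out the same way, watching the force.

```bash
python3 -m jog '[[2.5,0,-2.5,0,0,0,0],[0,0,0,0,0,0,0]]' | grep -E "tcp|force"
python3 -m jog '[[3,0,-2.5,0,0,0,0],[0,0,0,0,0,0,0]]' | grep -E "tcp|force"
python3 -m jog '[[3,0,-2.2,0,0,0,0],[0,0,0,0,0,0,0]]' | grep -E "tcp|force"
python3 -m jog '[[3,0,-2.2,0,0,0,0],[3,0,-2,0,0,0,0],[0,0,0,0,0,0,0]]' | grep -E "tcp|force"
```

```text
tcp_pos: [515.9, -137.8, 103.2]
force: [-3.4, -5.1, 11.8]
grip_force: 5.7
tcp_pos: [515.3, -133.3, 104.5]
force: [0.3, -0.6, 0.2]
grip_force: 0.2
tcp_pos: [515.1, -130.0, 106.4]
force: [0.2, 0.3, -0.2]
grip_force: 0.0
tcp_pos: [515.4, -124.0, 110.9]
force: [-0.1, -0.3, 0.0]
grip_force: 0.0
```

```bash
python3 -m jog '[[3,0,-2,0,0,0,0],[3,0,-1.5,0,0,0,0],[3,0,-1.5,0,0,0,0],[3,0,-1.5,0,0,0,0],[3,0,-1.5,0,0,0,0],[3,0,-1.5,0,0,0,0],[0,0,0,0,0,0,0]]' | grep -E "tcp|force"
cat > ang.py <<'E'
import cv2,sys
from h import *
from rig import cams
np.set_printoptions(precision=1,suppress=True)
def cloud(d):
    v,u=np.mgrid[:384,:512]; D=d["depth"]; K=d["K"]
    P=np.stack([(u-K[0,2])/K[0,0]*D,(v-K[1,2])/K[1,1]*D,D],-1)-d["t"]; return P@d["R"]
def run(f):
    if f[1]: d=load(f[1])
    else: d=cams.get_image(f[0])
    P=cloud(d);hsv=cv2.cvtColor(d["img"],cv2.COLOR_RGB2HSV);H,S_,V=[hsv[...,i].astype(int) for i in range(3)]
    m=((H<8)|(H>172))&(S_>150)&(V>45)&(d["depth"]>0)&(abs(P[...,0]-516)<14)&(P[...,1]<-88)&(P[...,1]>-210)&(P[...,2]>30)&(P[...,2]<145)
    q=P[m];r=q[:,1:]-np.array([-87.3,33]);rad=np.hypot(*r.T);ang=np.degrees(np.arctan2(r[:,1],-r[:,0]));k=(rad>44)&(rad<112);
    print(f,k.sum(),"rad",np.percentile(rad[k],[2,50,98]),"ang",np.percentile(ang[k],[5,50,95]),"x",np.percentile(q[k,0],[5,50,95]))
    for a in range(45,112,10):
        j=(rad>=a)&(rad<a+10)
        if j.sum()>1: print("  s",a,j.sum(),"ang",np.median(ang[j]).round(1),"x",np.median(q[j,0]).round(1))
if __name__=="__main__":
    for f in [("scene",a) for a in sys.argv[1:]] or [("scene",None),("top",None)]: run(f)
E
python3 ang.py; echo INIT; python3 ang.py scene0.npz scened.npz top0.npz
```

```text
tcp_pos: [515.4, -106.0, 120.4]
force: [1.0, -0.9, 0.0]
grip_force: 0.0
('scene', None) 196 rad [ 50.9  87.8 110.6] ang [56.4 61.6 66.1] x [512.8 521.1 523.8]
  s 45 12 ang 63.0 x 521.8
  s 55 26 ang 63.7 x 521.4
  s 65 31 ang 62.8 x 521.7
  s 75 23 ang 61.6 x 522.2
  s 85 23 ang 60.8 x 522.3
  s 95 29 ang 62.1 x 521.7
  s 105 52 ang 60.3 x 516.7
('top', None) 14 rad [52.7 60.4 70.3] ang [67.2 69.4 72.1] x [509.9 514.2 519.6]
  s 45 2 ang 66.9 x 513.0
  s 55 6 ang 69.5 x 514.2
  s 65 6 ang 69.1 x 515.0
INIT
('scene', 'scene0.npz') 193 rad [ 51.9  89.8 110.4] ang [62.3 67.5 71.9] x [512.  521.1 523.8]
  s 45 10 ang 68.6 x 521.7
  s 55 22 ang 68.3 x 521.7
  s 65 25 ang 67.9 x 522.1
  s 75 27 ang 67.7 x 522.6
  s 85 26 ang 67.6 x 522.0
  s 95 26 ang 68.4 x 521.4
  s 105 56 ang 66.7 x 516.8
('scene', 'scened.npz') 192 rad [ 52.4  90.  109.9] ang [61.8 67.5 72. ] x [511.4 521.3 524. ]
  s 45 11 ang 68.1 x 522.3
  s 55 23 ang 69.2 x 521.9
  s 65 26 ang 68.2 x 521.9
  s 75 26 ang 67.3 x 521.8
  s 85 26 ang 67.5 x 522.1
  s 95 23 ang 68.1 x 522.1
  s 105 57 ang 66.6 x 516.8
('scene', 'top0.npz') 46 rad [ 57.1  93.9 109.9] ang [65.5 72.5 77.3] x [509.2 515.4 519.3]
  s 55 3 ang 76.3 x 516.7
  s 65 5 ang 74.8 x 516.3
  s 75 10 ang 74.3 x 515.8
  s 85 6 ang 72.5 x 515.1
  s 95 3 ang 72.4 x 517.4
  s 105 18 ang 69.0 x 514.2
```

Measured facts: the handle moved only 0.1 rad, the force was purely along the handle, and in picture s1 the finger tips sat about 6 px above the projected TCP. So the real finger tips are probably about 20 mm above the TCP, and they pressed on the handle's end. I'll check this against depth from the earlier picture.

Run:
```python
from ang import *
d=load("scenea.npz");P=cloud(d);hsv=cv2.cvtColor(d["img"],cv2.COLOR_RGB2HSV)
m=((hsv[...,0]<12)|(hsv[...,0]>168))&(hsv[...,1]>90)&(d["depth"]>0)&(abs(P[...,0]-560)<40)&(abs(P[...,1]-30)<40)&(P[...,2]>140)&(P[...,2]<300)
q=P[m];print(m.sum())
for z in range(170,290,8):
    j=(q[:,2]>=z)&(q[:,2]<z+8)
    if j.sum(): print(z,j.sum(),"x",np.percentile(q[j,0],[5,50,95]),"y",np.percentile(q[j,1],[5,50,95]))
# now: fingers shut
d=cams.get_image("scene");P=cloud(d);hsv=cv2.cvtColor(d["img"],cv2.COLOR_RGB2HSV)
m=(hsv[...,2]<110)&(d["depth"]>0)&(abs(P[...,0]-515)<60)&(abs(P[...,1]+106)<40)&(P[...,2]>100)&(P[...,2]<260)
q=P[m]
for z in range(100,250,8):
    j=(q[:,2]>=z)&(q[:,2]<z+8)
    if j.sum(): print(z,j.sum(),"x",np.percentile(q[j,0],[5,50,95]),"y",np.percentile(q[j,1],[5,50,95]))
```

```text
253
202 12 x [550.7 555.3 556.4] y [16.7 22.6 35.1]
210 32 x [552.8 555.8 557. ] y [16.7 25.4 37.6]
218 32 x [551.  555.5 556.5] y [16.7 27.3 36.8]
226 11 x [550.4 555.5 557.1] y [16.6 19.8 34.1]
282 63 x [594.9 596.5 597.6] y [-2.9 21.8 54.6]
100 23 x [516.4 521.9 524.4] y [-133.5 -124.5 -118.4]
108 26 x [519.5 522.5 523.9] y [-140.8 -130.7 -123.2]
116 23 x [514.9 521.8 523. ] y [-144.7 -136.2 -130.1]
124 24 x [508.9 517.4 522.2] y [-144.4 -135.  -131.5]
220 2 x [541.4 541.7 542. ] y [-113.6 -111.  -108.4]
228 61 x [513.3 541.7 542.8] y [-141.7 -105.9  -90.1]
236 93 x [474.4 542.2 550.9] y [-141.7 -115.5  -85. ]
244 368 x [479.4 532.7 545.5] y [-141.1 -131.7  -77.3]
```

Depth shows the finger bottoms at z 203 with TCP at 176.5, so the real tips are about 26 mm above the TCP. I'll redo the handle approach 26 mm lower, from the mould side.

```bash
python3 -m jog '[[6,0.3,0,0,0,0,0],[6,0,0,0,0,0,0],[2,0,6,0,0,0,0],[0,0,7,0,0,0,0],[0,0,7,0,0,0,0],[0,0,6,0,0,0,0],[0,0,0,0,0,0,0]]' | grep -E "tcp|force"
python3 -m jog '[[-2,0,0,0,0,0,0],[-2,0,0,0,0,0,0],[-2,0,0,0,0,0,0],[0,0,0,0,0,0,0]]' | grep -E "tcp|force"
python3 -m jog '[[-2,0,0,0,0,0,0],[-1.5,0,0,0,0,0,0],[-1.5,0,0,0,0,0,0],[0,0,0,0,0,0,0]]' | grep -E "tcp|force"
python3 -m jog '[[-1.5,0,0.5,0,0,0,0],[-1.5,0,0.5,0,0,0,0],[0,0,0,0,0,0,0]]' | grep -E "tcp|force"
```

```text
tcp_pos: [514.8, -92.3, 93.0]
force: [-0.5, -0.1, 1.0]
grip_force: 0.0
tcp_pos: [515.8, -98.7, 94.5]
force: [0.1, 0.7, -0.4]
grip_force: 0.0
tcp_pos: [515.6, -103.6, 94.2]
force: [-0.9, -0.1, -0.7]
grip_force: 0.0
tcp_pos: [515.5, -106.5, 93.1]
force: [-0.2, -0.7, 0.1]
grip_force: 0.0
```

```bash
python3 -m jog '[[-1.5,0,0.5,0,0,0,0],[-1.5,0,0.5,0,0,0,0],[0,0,0,0,0,0,0]]' | grep -E "tcp|force"
python3 -m jog '[[-1.5,0,0.7,0,0,0,0],[-1.5,0,0.7,0,0,0,0],[0,0,0,0,0,0,0]]' | grep -E "tcp|force"
python3 -m jog '[[-1.5,0,0.7,0,0,0,0],[-1.5,0,0.7,0,0,0,0],[0,0,0,0,0,0,0]]' | grep -E "tcp|force"
python3 ang.py
```

```text
tcp_pos: [515.5, -109.5, 92.1]
force: [0.3, -0.3, -0.3]
grip_force: 0.0
tcp_pos: [515.5, -112.5, 90.7]
force: [0.7, -1.1, 0.4]
grip_force: 0.0
tcp_pos: [515.5, -115.5, 89.3]
force: [-0.3, 0.3, 0.0]
grip_force: 0.1
('scene', None) 45 rad [ 50.2 108.4 110.1] ang [54.8 57.6 59.9] x [510.4 518.2 523.4]
  s 45 6 ang 58.4 x 522.5
  s 95 5 ang 55.2 x 521.3
  s 105 34 ang 57.7 x 516.3
('top', None) 10 rad [52.7 59.5 64.8] ang [66.8 68.  70.4] x [509.6 514.  517.1]
  s 45 2 ang 68.7 x 512.9
  s 55 8 ang 67.6 x 514.0
```

Now it's working: the end cap has turned another 2.6° with the finger against the grip side. Following the arc.

```bash
python3 -m jog '[[-3,0,1.5,0,0,0,0],[-3,0,1.8,0,0,0,0],[-3,0,1.8,0,0,0,0],[-2.5,0,1.7,0,0,0,0],[-2.5,0,1.7,0,0,0,0],[0,0,0,0,0,0,0]]' | grep -E "tcp|force"
python3 -m jog '[[-2.4,0,1.7,0,0,0,0],[-2.4,0,2,0,0,0,0],[-2.3,0,2,0,0,0,0],[-2.3,0,2,0,0,0,0],[0,0,0,0,0,0,0]]' | grep -E "tcp|force"
python3 ang.py | grep "s 105"
```

```text
tcp_pos: [515.3, -129.7, 80.5]
force: [0.5, 0.3, -0.6]
grip_force: 0.0
tcp_pos: [515.2, -139.0, 72.8]
force: [0.3, 0.7, 1.1]
grip_force: 0.0
  s 105 23 ang 39.3 x 516.5
```

```bash
python3 -m jog '[[-1.6,0,1.6,0,0,0,0],[-1.6,0,1.6,0,0,0,0],[-1.6,0,1.6,0,0,0,0],[-1.5,0,1.7,0,0,0,0],[0,0,0,0,0,0,0]]' | grep -E "tcp|force"
python3 -m jog '[[-1.4,0,1.7,0,0,0,0],[-1.4,0,1.7,0,0,0,0],[-1.4,0,1.8,0,0,0,0],[0,0,0,0,0,0,0]]' | grep -E "tcp|force"
python3 -m jog '[[-1.3,0,1.9,0,0,0,0],[-1.3,0,1.9,0,0,0,0],[0,0,0,0,0,0,0]]' | grep -E "tcp|force"
```

```text
tcp_pos: [515.3, -145.2, 66.4]
force: [-0.4, -0.1, -0.4]
grip_force: 0.0
tcp_pos: [515.2, -149.4, 61.2]
force: [0.1, 0.3, 0.1]
grip_force: 0.0
tcp_pos: [515.4, -152.0, 57.5]
force: [-0.0, 0.3, 0.7]
grip_force: 0.1
```

```bash
python3 -m jog '[[-1.1,0,1.7,0,0,0,0],[0,0,0,0,0,0,0]]' | grep -E "tcp|force:"
python3 -m jog '[[-1.1,0,1.7,0,0,0,0],[0,0,0,0,0,0,0]]' | grep -E "tcp|force:"
python3 -m jog '[[-1.1,0,1.7,0,0,0,0],[0,0,0,0,0,0,0]]' | grep -E "tcp|force:"
python3 ang.py | grep "s 105"
```

```text
tcp_pos: [515.4, -153.0, 55.9]
force: [0.3, 0.4, 1.5]
grip_force: 0.7
tcp_pos: [515.5, -154.1, 54.3]
force: [0.1, 1.9, 3.0]
grip_force: 1.5
tcp_pos: [515.5, -155.1, 52.6]
force: [1.1, 1.6, 4.3]
grip_force: 2.3Traceback (most recent call last):
  File "ang.py", line 19, in <module>
    for f in [("scene",a) for a in sys.argv[1:]] or [("scene",None),("top",None)]: run(f)
                                                                                   ~~~^^^
  File "ang.py", line 14, in run
    print(f,k.sum(),"rad",np.percentile(rad[k],[2,50,98]),"ang",np.percentile(ang[k],[5,50,95]),"x",np.percentile(q[k,0],[5,50,95]))
                          ~~~~~~~~~~~~~^^^^^^^^^^^^^^^^^^
    return _quantile_unchecked(
        a, q, axis, out, overwrite_input, method, keepdims, weights)
    return _ureduce(a,
                    func=_quantile_ureduce_func,
    ...<5 lines>...
                    overwrite_input=overwrite_input,
                    method=method)
    r = func(a, **kwargs)
    result = _quantile(arr,
                       quantiles=q,
    ...<2 lines>...
                       out=out,
                       weights=wgt)
    slices_having_nans = np.isnan(arr[-1, ...])
                                  ~~~^^^^^^^^^
IndexError: index -1 is out of bounds for axis 0 with size 0
```

Force is building as expected once the pad meets the foot. Continuing in small steps.

```bash
python3 -m jog '[[-1,0,1.7,0,0,0,0],[0,0,0,0,0,0,0]]' | grep -E "tcp|force:"
python3 -m jog '[[-0.9,0,1.7,0,0,0,0],[0,0,0,0,0,0,0]]' | grep -E "tcp|force:"
python3 -m jog '[[-0.9,0,1.7,0,0,0,0],[0,0,0,0,0,0,0]]' | grep -E "tcp|force:"
```

```text
tcp_pos: [515.5, -156.1, 50.9]
force: [0.5, 2.1, 5.7]
grip_force: 2.7
tcp_pos: [515.5, -157.0, 49.3]
force: [-0.5, 3.3, 5.2]
grip_force: 3.1
tcp_pos: [515.5, -157.9, 47.7]
force: [0.1, 2.9, 5.4]
grip_force: 3.3
```

```bash
python3 -m jog '[[-0.8,0,1.7,0,0,0,0],[0,0,0,0,0,0,0]]' | grep -E "tcp|force:"
python3 -m jog '[[-0.8,0,1.7,0,0,0,0],[0,0,0,0,0,0,0]]' | grep -E "tcp|force:"
python3 -m jog '[[-0.7,0,1.7,0,0,0,0],[0,0,0,0,0,0,0]]' | grep -E "tcp|force:"
```

```text
tcp_pos: [515.5, -158.7, 46.0]
force: [-1.0, 2.9, 6.1]
grip_force: 3.4
tcp_pos: [515.5, -159.6, 44.3]
force: [0.0, 2.3, 7.5]
grip_force: 3.5
tcp_pos: [515.5, -160.3, 42.6]
force: [0.6, 1.8, 6.0]
grip_force: 3.3
```

```bash
python3 -m jog '[[-0.7,0,1.7,0,0,0,0],[0,0,0,0,0,0,0]]' | grep -E "tcp|force:"
python3 -m jog '[[-0.7,0,1.7,0,0,0,0],[0,0,0,0,0,0,0]]' | grep -E "tcp|force:"
python3 -m jog '[[-0.5,0,1.5,0,0,0,0],[0,0,0,0,0,0,0]]' | grep -E "tcp|force:"
```

```text
tcp_pos: [515.5, -161.1, 40.8]
force: [-0.8, 2.9, 6.6]
grip_force: 3.0
tcp_pos: [515.4, -161.8, 39.1]
force: [-0.8, 1.5, 5.2]
grip_force: 2.6
tcp_pos: [515.5, -162.4, 37.5]
force: [0.6, 1.6, 4.4]
grip_force: 2.2
```

```bash
python3 -m jog '[[-0.4,0,1.2,0,0,0,0],[0,0,0,0,0,0,0]]' | grep -E "tcp|force:"
python3 -m jog '[[-0.4,0,1,0,0,0,0],[0,0,0,0,0,0,0]]' | grep -E "tcp|force:"
python3 -m jog '[[-0.4,0,1,0,0,0,0],[0,0,0,0,0,0,0]]' | grep -E "tcp|force:"
```

```text
tcp_pos: [515.4, -162.8, 36.2]
force: [-0.0, -0.4, 3.8]
grip_force: 1.9
tcp_pos: [515.4, -163.1, 35.1]
force: [0.3, 0.1, 2.3]
grip_force: 1.5
tcp_pos: [515.4, -163.4, 34.1]
force: [0.1, -0.8, 1.6]
grip_force: 1.0
```

```bash
python3 -m jog '[[-0.3,0,1,0,0,0,0],[0,0,0,0,0,0,0]]' | grep -E "tcp|force:"
python3 -m jog '[[-0.3,0,1,0,0,0,0],[0,0,0,0,0,0,0]]' | grep -E "tcp|force:"
python3 -m jog '[[-0.3,0,1,0,0,0,0],[0,0,0,0,0,0,0],[0,0,0,0,0,0,0]]' | grep -E "tcp|force:"
```

```text
tcp_pos: [515.3, -163.7, 33.1]
force: [0.9, -0.4, 0.9]
grip_force: 0.6
tcp_pos: [515.2, -163.9, 32.0]
force: [0.7, 0.2, 0.3]
grip_force: 0.3
tcp_pos: [515.1, -164.2, 31.1]
force: [0.1, 0.0, 0.7]
grip_force: 0.0
```

The push has faded to zero, as expected past centre. Lifting away and checking the handle and mould numerically.

```bash
python3 -m jog '[[0,0,-5,0,0,0,0],[0,0,-20,0,0,0,0],[0,0,-30,0,0,0,0],[0,0,-30,0,0,0,0],[0,0,-30,0,0,0,0],[0,0,-30,0,0,0,0],[0,0,-15,0,0,0,0],[0,0,0,0,0,0,0]]' | grep -E "time|tcp|force:"
python3 -m jog '[[-20,0,0,0,0,0,0],[-30,0,0,0,0,0,0],[-40,0,0,0,0,0,0],[-40,0,0,0,0,0,0],[-20,0,0,0,0,0,0],[0,0,0,0,0,0,0]]' | grep -E "time|tcp|force:"
python3 ang.py
python3 - <<'E'
from ang import *
for a in("scene","top"):
    d=cams.get_image(a);np.savez(a+"z.npz",**d);P=cloud(d).reshape(-1,3)
    P=P[(abs(P[:,0]-515)<45)]
    b=P[(P[:,1]>5)&(P[:,1]<100)&(P[:,2]>87)&(P[:,2]<98)];f=P[(P[:,1]>-8)&(P[:,1]<26)&(P[:,2]>31)&(P[:,2]<42)]
    print(a,"mould top z",np.median(b[:,2]),cv2.minAreaRect(b[:,:2].astype(np.float32)),"foot z",np.median(f[:,2]))
    d0=load(a+"0.npz");hsv=lambda i:cv2.cvtColor(i,cv2.COLOR_RGB2HSV)
    # bystanders: image difference around tray/jars/lids
    df=cv2.absdiff(d["img"],d0["img"]).max(2)>45;k,l,st,c=cv2.connectedComponentsWithStats(df.astype(np.uint8))
    print([ (st[i].tolist()) for i in range(1,k) if st[i,4]>40])
E
```

```text
time_s: 34.65
tcp_pos: [516.9, -164.8, 194.0]
force: [0.5, -0.5, -0.5]
grip_force: 0.0
time_s: 35.25
tcp_pos: [514.1, -316.1, 190.1]
force: [0.3, 0.3, -0.8]
grip_force: 0.0
('scene', None) 264 rad [ 51.4  80.7 108.9] ang [ 7.  11.3 15.7] x [510.3 518.8 523.7]
  s 45 23 ang 13.9 x 519.4
  s 55 41 ang 13.3 x 518.4
  s 65 43 ang 11.9 x 518.8
  s 75 44 ang 11.6 x 519.6
  s 85 43 ang 11.2 x 518.7
  s 95 45 ang 10.8 x 518.6
  s 105 25 ang 9.9 x 517.3
('top', None) 98 rad [ 49.2  76.4 104.9] ang [10.  13.8 19.2] x [507.1 513.2 519.5]
  s 45 10 ang 16.5 x 513.2
  s 55 20 ang 14.6 x 513.3
  s 65 15 ang 13.4 x 512.9
  s 75 19 ang 14.5 x 513.1
  s 85 16 ang 13.2 x 513.2
  s 95 17 ang 12.9 x 512.9
scene mould top z 91.86191840148282 ((514.9466552734375, 55.623779296875), (61.286888122558594, 65.40866088867188), 89.04391479492188) foot z 36.15316400268462
[[36, 0, 26, 40, 482], [197, 0, 69, 79, 1862], [6, 4, 27, 47, 62], [0, 38, 26, 32, 221], [34, 51, 15, 27, 46], [65, 61, 16, 13, 106], [24, 66, 18, 36, 147], [173, 88, 28, 24, 307], [59, 96, 40, 65, 1366], [0, 102, 59, 44, 1713], [0, 166, 41, 169, 3559], [260, 213, 41, 37, 705], [133, 256, 64, 59, 778], [178, 276, 13, 21, 94], [92, 298, 45, 57, 856], [0, 352, 8, 16, 77]]
top mould top z 92.66017639194867 ((516.9517822265625, 58.596900939941406), (60.358070373535156, 61.67753219604492), 0.04425480589270592) foot z 36.94831495252184
[[236, 156, 15, 20, 53], [478, 160, 34, 60, 903], [330, 182, 9, 12, 58], [379, 184, 32, 8, 149], [130, 330, 27, 40, 547], [364, 337, 148, 47, 4980], [306, 342, 23, 42, 496], [54, 359, 36, 24, 45], [122, 359, 14, 25, 173], [82, 372, 19, 12, 52], [135, 376, 8, 8, 44]]
```

The handle reads about 7° above level, so it's on its stop (q ≈ 1.1). The mould top is one closed 62 x 62 mm face at z 92, the foot top is at 36, and nothing else has moved. Handing in.

```bash
python3 -c "
from rig import robot
print(robot.job_done())"
```

```text
the job is handed in; nothing more can be done
None
```

I stood the front half home against the fixed half with no gap I could measure, clamped it with the handle snapped down on its stop, and handed the job in; on the first try at the handle the fingers pressed on its end with at least 22 N, close to the 25 N limit, and no verdict came back.

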